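# Level the gel-casting stand, set its combs and hang the sign

## Task

Get the gel-casting stand ready for use. First turn its thumbscrew until the hinged tray sits level, with all the combs still in their caddy; then move every comb there is from the caddy to the tray, each slid teeth down, edgewise, into a slot of its own and fully home, leaving the tray level. Only when the combs are all in, hang the folded metal sign astride the middle of the stand's rail to show that it is ready; do not knock over the two glass bottles.

Things in the scene. Friction and masses are not known exactly. Their poses are not given: they have to be found in the camera images.
- stand: bolted-down casting stand: grey base plate 160 mm (its x) by 336 mm (its y), 10 mm thick, turned by up to 0.12; origin on the bench under its centre. Carries the hinged tray (centre at y = +40; hinge line along x at y = +157, z = 32), the thumbscrew (y = -135) on a 56 mm square block 46 mm high, and a steel rail on its far side (x = +120). Left or right of the caddy
- tray (a point): centre of the upper face of the tray floor, 40 mm above the bench when level; z square to the floor (its tilt = how far off level). Tray 134 mm (x) by 232 mm (y). Five slots along x between two rows of white lands, 30 mm high, at x = -58 to -44 and 44 to 58; low side walls (20 mm high, inner faces at x = -62 and 62) close the slot ends. At the start its -y end hangs 3 to 5 degrees low
- slot0 (a point): tray slot 0: point on the tray floor at the middle of the slot (tray y = -92 mm), axes as the tray. Slot 8 mm wide (y), 30 mm deep, mouth rounded (5 mm radius); holds one comb, its plate along x. Fully home, the comb's underside stands on this point
- slot1 (a point): tray slot 1: point on the tray floor at the middle of the slot (tray y = -46 mm), axes as the tray. Slot 8 mm wide (y), 30 mm deep, mouth rounded (5 mm radius); holds one comb, its plate along x. Fully home, the comb's underside stands on this point
- slot2 (a point): tray slot 2: point on the tray floor at the middle of the slot (tray y = 0 mm), axes as the tray. Slot 8 mm wide (y), 30 mm deep, mouth rounded (5 mm radius); holds one comb, its plate along x. Fully home, the comb's underside stands on this point
- slot3 (a point): tray slot 3: point on the tray floor at the middle of the slot (tray y = 46 mm), axes as the tray. Slot 8 mm wide (y), 30 mm deep, mouth rounded (5 mm radius); holds one comb, its plate along x. Fully home, the comb's underside stands on this point
- slot4 (a point): tray slot 4: point on the tray floor at the middle of the slot (tray y = 92 mm), axes as the tray. Slot 8 mm wide (y), 30 mm deep, mouth rounded (5 mm radius); holds one comb, its plate along x. Fully home, the comb's underside stands on this point
- deck (a joint): tilt of the hinged tray in rad: 0 level, negative when the end by the screw hangs low, positive when it is too high
- screw (a joint): thumbscrew angle in rad, range 0 to 5.5, growing when turned clockwise seen from above; each rad clockwise raises the tray's screw end by 0.03 rad of tilt. It stays where it is left (friction about 0.12 N m). Starts between 0.4 and 1.4
- screw_grip (a point): on the thumbscrew's vertical axis at the height to grip it, 83 mm above the bench. The black knob has an upright bar grip across it, 42 mm long, 14 mm thick, reaching from 60 to 90 mm above the bench; the bar lies along this point's x axis, which turns with the knob (along the stand's x at screw angle 0)
- caddy: loose grey comb caddy, 0.9 kg: base 150 mm (its x) by 240 mm (its y), 10 mm thick, with lands and five slots like the tray's (8 mm wide, at y = -92, -46, 0, 46, 92 mm, lands 30 mm high above the 10 mm base). Origin: centre of its underside on the bench. Turned by up to 0.3
- sign: blank folded aluminium sign, about 150 g, a tent standing on its two feet between stand and caddy: 90 mm along its ridge (its y), 65 mm across the feet (x), two 4 mm panels spread 20 degrees each from the vertical. Origin: centre of its underside, z up. On the ridge a grey grip block 36 mm (y) by 14 mm (x), from 73 to 102 mm above the feet
- fold (a point): inside of the sign's fold, 68 mm above its feet (flat, 8 mm wide): this is what rests on the rail. Axes as the sign
- rail (a point): middle of the stand's rail: level steel bar 10 mm thick, its axis 105 mm above the bench, along the stand's y (this point's y), on two posts 150 mm apart. With the sign hung on it the fold lies 5 mm above this point
- bottle_a: clear glass bottle with a blue cap, 72 mm across, 170 mm high, towards the far side of the bench; origin under its centre, z up. Not to be knocked over
- bottle_b: second bottle, as bottle_a. Not to be knocked over
- comb0: white plastic gel comb, about 60 g: plate 116 mm wide (its x), 5 mm thick (its y), 50 mm high, teeth and two end legs below; centred on top a grip block 40 mm wide (x), 14 mm thick (y), from 50 to 82 mm above the underside. Origin: centre of its underside; z up. Starts standing in a caddy slot. 3 to 5 combs, all alike, are present (an absent one reads None)
- comb1: white plastic gel comb, about 60 g: plate 116 mm wide (its x), 5 mm thick (its y), 50 mm high, teeth and two end legs below; centred on top a grip block 40 mm wide (x), 14 mm thick (y), from 50 to 82 mm above the underside. Origin: centre of its underside; z up. Starts standing in a caddy slot. 3 to 5 combs, all alike, are present (an absent one reads None)
- comb2: white plastic gel comb, about 60 g: plate 116 mm wide (its x), 5 mm thick (its y), 50 mm high, teeth and two end legs below; centred on top a grip block 40 mm wide (x), 14 mm thick (y), from 50 to 82 mm above the underside. Origin: centre of its underside; z up. Starts standing in a caddy slot. 3 to 5 combs, all alike, are present (an absent one reads None)
- comb3: white plastic gel comb, about 60 g: plate 116 mm wide (its x), 5 mm thick (its y), 50 mm high, teeth and two end legs below; centred on top a grip block 40 mm wide (x), 14 mm thick (y), from 50 to 82 mm above the underside. Origin: centre of its underside; z up. Starts standing in a caddy slot. 3 to 5 combs, all alike, are present (an absent one reads None)
- comb4: white plastic gel comb, about 60 g: plate 116 mm wide (its x), 5 mm thick (its y), 50 mm high, teeth and two end legs below; centred on top a grip block 40 mm wide (x), 14 mm thick (y), from 50 to 82 mm above the underside. Origin: centre of its underside; z up. Starts standing in a caddy slot. 3 to 5 combs, all alike, are present (an absent one reads None)
Things that resemble listed ones, but are neither listed nor needed, are in the scene too. Leave any blue look-alike of the comb0 alone.

How it is judged:
On the way, in this order (a step that is already met when the one before it is completed fails the run):
1. the tray is level within 0.02 rad while every comb is still out of it (more than 180 mm from its centre) (angle between tray's own z axis and vertical below 0.02 rad and horizontal distance between each of comb0, comb1, comb2, comb3, comb4 and tray above 0.18 m), for 0.3 s.
2. every comb present is seated in the tray, the tray level, and the sign not yet at the rail (angle between tray's own z axis and vertical below 0.02 rad and distance between fold and rail above 0.06 m and z of comb0 in the frame of tray between -0.004 and 0.005 m and x of comb0 in the frame of tray between -0.008 and 0.008 m and y of comb0 in the frame of tray between -0.1 and 0.1 m and angle between the z axis of each of comb0, comb1, comb2, comb3, comb4 and the z axis of tray, either way round below 0.15 rad and angle between each of comb0, comb1, comb2, comb3, comb4's own z axis and vertical below 0.2 rad and linear speed of each of comb0, comb1, comb2, comb3, comb4 below 0.02 m/s and z of comb1 in the frame of tray between -0.004 and 0.005 m and x of comb1 in the frame of tray between -0.008 and 0.008 m and y of comb1 in the frame of tray between -0.1 and 0.1 m and z of comb2 in the frame of tray between -0.004 and 0.005 m and x of comb2 in the frame of tray between -0.008 and 0.008 m and y of comb2 in the frame of tray between -0.1 and 0.1 m and z of comb3 in the frame of tray between -0.004 and 0.005 m and x of comb3 in the frame of tray between -0.008 and 0.008 m and y of comb3 in the frame of tray between -0.1 and 0.1 m and z of comb4 in the frame of tray between -0.004 and 0.005 m and x of comb4 in the frame of tray between -0.008 and 0.008 m and y of comb4 in the frame of tray between -0.1 and 0.1 m), for 0.3 s.
At the end, for the whole second after the job is handed in: the tray is level within 0.02 rad; every comb that is present stands upright at rest in a slot of the tray, its underside within 5 mm of the tray floor and centred within 8 mm across the tray; the sign hangs astride the rail at rest, its fold on the bar, within 60 mm of the rail's middle (angle between tray's own z axis and vertical below 0.02 rad and x of fold in the frame of rail between -0.012 and 0.012 m and y of fold in the frame of rail between -0.06 and 0.06 m and z of fold in the frame of rail between 0.001 and 0.014 m and angle between sign's own z axis and vertical below 0.35 rad and linear speed of each of sign, comb0, comb1, comb2, comb3, comb4 below 0.02 m/s and z of comb0 in the frame of tray between -0.004 and 0.005 m and x of comb0 in the frame of tray between -0.008 and 0.008 m and y of comb0 in the frame of tray between -0.1 and 0.1 m and angle between the z axis of each of comb0, comb1, comb2, comb3, comb4 and the z axis of tray, either way round below 0.15 rad and angle between each of comb0, comb1, comb2, comb3, comb4's own z axis and vertical below 0.2 rad and z of comb1 in the frame of tray between -0.004 and 0.005 m and x of comb1 in the frame of tray between -0.008 and 0.008 m and y of comb1 in the frame of tray between -0.1 and 0.1 m and z of comb2 in the frame of tray between -0.004 and 0.005 m and x of comb2 in the frame of tray between -0.008 and 0.008 m and y of comb2 in the frame of tray between -0.1 and 0.1 m and z of comb3 in the frame of tray between -0.004 and 0.005 m and x of comb3 in the frame of tray between -0.008 and 0.008 m and y of comb3 in the frame of tray between -0.1 and 0.1 m and z of comb4 in the frame of tray between -0.004 and 0.005 m and x of comb4 in the frame of tray between -0.008 and 0.008 m and y of comb4 in the frame of tray between -0.1 and 0.1 m); the robot touches nothing.
It fails at once if a glass bottle is knocked over (angle between any of bottle_a, bottle_b's own z axis and vertical above 0.6 rad).
Of comb0, comb1, comb2, comb3, comb4 only 3 to 5 are there at a start; the rules pass over those that are not, and their reading is None.
At some moment in a run one of caddy, sign may be knocked a few centimetres aside while the robot is not near it.
It also fails if it takes over 210 s, if anything falls off the work surface, if the arm or the gripper's body presses on something with over 40 N, if the wrist force passes 120 N, or if a joint passes its speed limit or range.

## Robot

A 7-joint arm with a two-finger parallel gripper is mounted at the origin on the work surface. World frame = base frame: x ahead of the robot, y to its left, z up, the work surface at z = 0. Lengths are in m, angles in rad, forces in N, time in s.
With the tool pointing down it reaches from about 0.35 to 0.9 m from the base axis. Payload 7.2 kg.
Tool frame: the origin (TCP) lies on the centre line of the jaws, within the pads' length; the fingertips stand 8 mm ahead of it and the grasp point (between the pads) lies 11 mm behind it; z points along the fingers, y is the line along which they close (so a half turn about z gives the same grasp; the last joint's range is limited). The gripper opens to 85 mm and grips with 20 to 120 N. Pads are 22 mm wide; open, the fingers measure 114 mm over their backs; the gripper's body (76 mm by 85 mm) begins 54 mm behind the grasp point. The pads swing forward as they close: fully open they stand 13 mm farther back than shut.
Start: joints at [-1.328, 0.411, -0.013, 1.596, 0.006, 1.134, -0.082], TCP at [0.191, 0.595, 0.239] pointing down, gripper open.
Joint ranges: [-2.95, 2.95], [-0.29, 1.99], [-1.47, 1.44], [0.14, 2.54], [-1.03, 4.17], [0.13, 1.85], [-2.86, 2.86]. Speed limits (rad/s): [2.39, 2.39, 3.01, 3.01, 3.14, 3.14, 3.14].

## Interface

Orientations are given as a unit quaternion [x, y, z, w].
In Python, from cell import sense, grab_frame, camera_params, job_done gives the robot as it stands.
- The arm moves only by the tool carry_out, never from a script. Its arguments are lists of equal length, an entry for each row: "travel": the shift along the tool's x, y, z in units of 40 cm (1.0 is 40 cm), a list of three; "turn": the turn, a rotation vector about the tool's x, y, z in units of 60 degrees (1.0 is 60 degrees), a list of three. In form: {"travel": [[x, y, z], ...], "turn": [[ax, ay, az], ...]}. A call has 1 to 12 rows; each row is the pose to reach, as a shift and turn from the pose commanded when the call began, along the tool's axes at that moment; what a row does not reach only later rows make up. A row lasts 1/12 s, in which the tool goes at most 41.7 mm and 7.16 degrees, less where a joint would pass 70% of its speed; a pose out of reach is approached as far as the arm can. A call with a number of a shift or a turn outside -1 to 1 is refused whole. A call with a gripper value outside its range is refused whole. "jaw" is the closure, from -1 (fully open) to 1 (shut), set as the call begins (left out, the last holds). The fingers move at their own pace and stop on an object; "grip_force" is the grip in N (left out, the last holds). Time passes only in rows, so rows that repeat a pose let the fingers close. It gives the time, the measured TCP pose, the force, the opening and the grip force at its end, in the units of the state.
- sense(): the state, without advancing time (a new reading comes with each control period).
- grab_frame(name): name is "scene" or "top"; returns (picture, depth): 420x560x3 uint8, blue, green, red; 420x560 float32, m along the optical axis (not along the pixel's ray), 0 where there is no reading.
- camera_params(name): a dict with "K" (3x3 intrinsics, pixels), "world_to_cam" (4x4, takes a point from world to camera coordinates). Camera axes: x right, y down, z forward; pixel columns grow to the right and rows downward; lengths in m; the calibration is good to about 2 mm. A picture is of the moment at which its call begins. camera_params takes no time and is no camera call.
- job_done(): hands the job in; it is judged then, once.
The state is a dict: "time": time; "joints": joint angles; "dq": joint speeds; "joint_efforts": joint torques, N m; "position": TCP position; "tcp_rot": TCP orientation; "wrist_force": force on the tool from outside, world axes, zero at the start; "ft_torque": the same for the moment, N m; "width": opening from 0.0 (shut) to 1.0 (fully open); "grasp_force": force on a finger pad.
Only numpy, scipy, OpenCV 4.12 (cv2) and the standard library are available. Lean on these libraries where they do the work, as an engineer would, in place of code of your own. Each camera call takes 0.05 s, during which the arm holds its last target. There are 200 camera calls.

## Working session

There is one attempt and no reset: what is moved stays moved. The work goes in short steps, Python scripts to look and compute and a tool call to move; the robot and the scene stay as the last step left them, time stands still between calls to the robot, and variables do not carry over. Pictures are saved under pics/ and viewed, at most 14 in all, crops included, and the job is handed in when it is done.

Besides the shell and the picture viewer there is one more tool, called after "Request:" as name(argument=value, ...) on one line, values as JSON. carry_out: Moves the arm, as the interface text tells. Shifts and turns lie within -1 to 1; 1 stands for 40 cm of shift or 60 degrees of turn. Its arguments: {"type":"object","properties":{"travel":{"type":"array"},"turn":{"type":"array"},"jaw":{"type":"number"},"grip_force":{"type":"number"}},"required":["travel","turn"]}

```bash
mkdir -p pics; ls; python3 - <<'E'
from cell import *
import cv2,numpy as np
print(sense())
for n in("scene","top"):
    p,d=grab_frame(n);cv2.imwrite(f"pics/{n}0.png",p);np.save(f"pics/{n}0.npy",d)
    c=camera_params(n);print(n,np.round(c["K"],1).tolist(),np.round(c["world_to_cam"],3).tolist())
E
```

```text
pics
{'time': 0.0, 'joints': array([-1.32819478,  0.41191558, -0.01271712,  1.59703093,  0.00562613,
        1.13429167, -0.0821848 ]), 'dq': array([-2.42485098e-04,  2.49518044e-03,  3.43321331e-04,  3.95231277e-04,
       -1.37109197e-03, -1.66021537e-05, -3.03923566e-05]), 'joint_efforts': array([-5.44679697e-04, -6.00610185e+01,  6.81860559e-01, -2.99407214e+01,
        1.37920567e-02,  1.07774642e-02,  6.71065081e-06]), 'position': array([0.19103687, 0.59459085, 0.23844864]), 'tcp_rot': array([ 1.54748580e-01,  9.87953556e-01, -8.02862430e-04, -5.71738578e-05]), 'wrist_force': array([ 0.68929874, -0.33112611,  0.18322772]), 'ft_torque': array([ 0.03784044, -0.01524873,  0.00332456]), 'grasp_force': 0.0, 'width': 1.0024206535499156}
scene [[457.0, 0.0, 275.1], [0.0, 457.0, 207.2], [0.0, 0.0, 1.0]] [[-0.093, 0.996, -0.002, 0.088], [0.776, 0.071, -0.627, -0.424], [-0.624, -0.06, -0.779, 1.606], [0.0, 0.0, 0.0, 1.0]]
top [[490.9, 0.0, 281.8], [0.0, 490.9, 217.5], [0.0, 0.0, 1.0]] [[0.013, -1.0, 0.001, -0.043], [-0.977, -0.013, -0.214, 0.624], [0.214, 0.001, -0.977, 1.45], [0.0, 0.0, 0.0, 1.0]]
```

View pics/scene0.png

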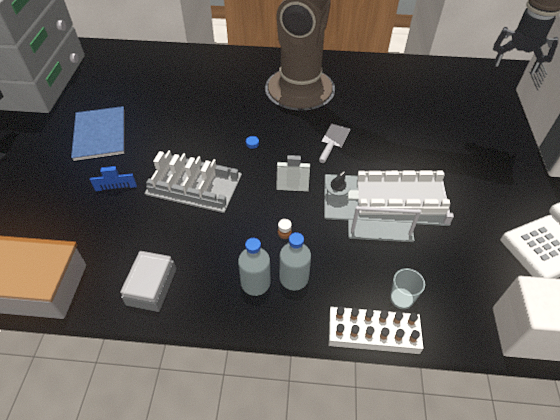

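View pics/top0.png

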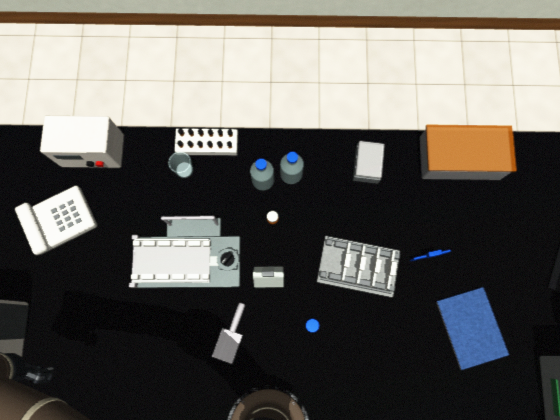

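The top view shows the stand at about (185,262), with the knob at (228,259), rail at (190,220), sign at (268,276) and caddy with combs at (360,267). The blue look-alike comb is at (430,255), outside the caddy, and the bottles are at (261,173) and (292,167). Next I'll zoom in and measure.

```bash
cat > h.py <<'E'
import cv2,numpy as np
from cell import *
from scipy.spatial.transform import Rotation as R
def cloud(n,d):
    c=camera_params(n);K=c["K"];T=np.linalg.inv(c["world_to_cam"])
    v,u=np.mgrid[:420,:560]
    P=np.stack([(u-K[0,2])*d/K[0,0],(v-K[1,2])*d/K[1,1],d],-1)@T[:3,:3].T+T[:3,3]
    P[d==0]=np.nan
    return P
def ray(n,u,v,z):
    c=camera_params(n);K=c["K"];T=np.linalg.inv(c["world_to_cam"])
    r=T[:3,:3]@np.array([(u-K[0,2])/K[0,0],(v-K[1,2])/K[1,1],1]);o=T[:3,3]
    return o+r*(z-o[2])/r[2]
def get(n,tag):
    p,d=grab_frame(n);cv2.imwrite(f"pics/{n}{tag}.png",p);np.save(f"pics/{n}{tag}.npy",d);return p,cloud(n,d)
def load(n,tag):
    return cv2.imread(f"pics/{n}{tag}.png"),cloud(n,np.load(f"pics/{n}{tag}.npy"))
E
python3 - <<'E'
from h import *
p,P=load("top",0)
a=cv2.resize(p[205:300,120:410],None,fx=2.75,fy=2.75,interpolation=cv2.INTER_CUBIC)
s,S=load("scene",0)
b=cv2.resize(s[140:250,140:460],(a.shape[1],int(110*a.shape[1]/320)),interpolation=cv2.INTER_CUBIC)
cv2.imwrite("pics/crop0.png",np.vstack([a,b]))
# height map slices
for name,(r0,r1,c0,c1),zs in [("caddycomb",(225,305,310,410),(.08,.10)),("caddyland",(225,305,310,410),(.03,.05)),("sign",(255,295,245,290),(.08,.12)),("knob",(240,275,205,245),(.075,.1)),("rail",(205,240,150,230),(.09,.12))]:
    Q=P[r0:r1,c0:c1].reshape(-1,3);m=(Q[:,2]>zs[0])&(Q[:,2]<zs[1]);q=Q[m]
    print(name,m.sum(), q.mean(0).round(4) if len(q) else "", [cv2.minAreaRect((q[:,:2]*1000).astype(np.float32))] if len(q)>3 else "", np.median(q[:,2]) if len(q) else "")
h=P[225:305,310:410]; m=((h[...,2]>.075)&(h[...,2]<.11)).astype(np.uint8)
n,l,st,ce=cv2.connectedComponentsWithStats(m)
for i in range(1,n):
    if st[i,4]>4: q=h[l==i];print("comb grip?",ce[i]+[310,225],st[i,4],np.median(q,0).round(4))
E
```

```text
caddycomb 279 [ 0.4802 -0.2995  0.0902] [((480.7121887207031, -298.4060974121094), (152.359375, 41.36154556274414), 80.168212890625)] 0.09037826875209132
caddyland 773 [ 0.4822 -0.2783  0.0385] [((484.6108093261719, -276.44439697265625), (231.69081115722656, 131.84716796875), 79.49221801757812)] 0.03856043874324544
sign 73 [0.4475 0.0062 0.0989] [((447.830810546875, 17.984193801879883), (14.11672592163086, 57.156009674072266), 1.252352237701416)] 0.10118798533303774
knob 73 [0.4947 0.1316 0.088 ] [((495.8882751464844, 132.3819580078125), (15.594317436218262, 40.96958541870117), 51.66211700439453)] 0.08849651695911365
rail 193 [0.6119 0.254  0.1077] [((612.0459594726562, 250.5171661376953), (12.355253219604492, 159.50537109375), 1.762619972229004)] 0.10817351113678253
comb grip? [346.69014085 259.94366197] 71 [ 0.4915 -0.2306  0.0901]
comb grip? [361.7027027  263.05405405] 74 [ 0.483  -0.2753  0.0906]
comb grip? [376.96       265.58666667] 75 [ 0.4753 -0.32    0.0896]
comb grip? [392.075  268.4625] 80 [ 0.4693 -0.3646  0.0894]
```

View pics/crop0.png

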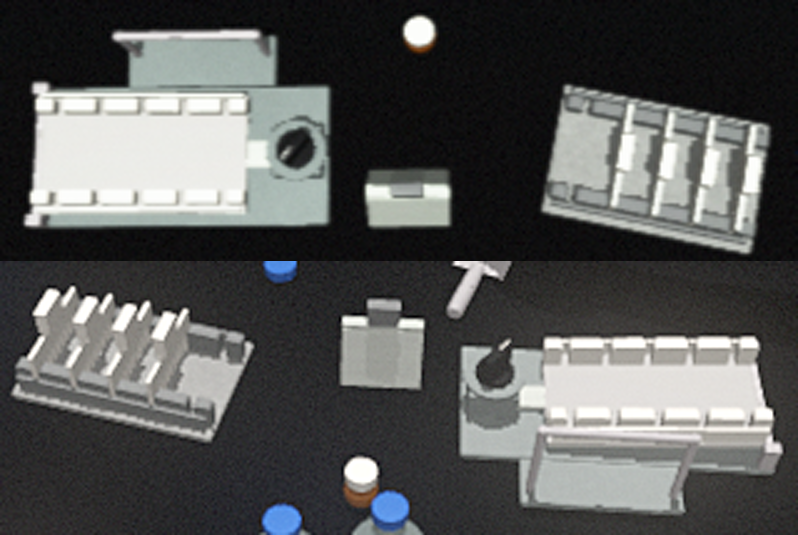

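There are four white combs in the caddy at (347,260), (362,263), (377,266) and (392,268). All grip tops are about 90 mm high, which matches 10+82 mm. The blue one at (430,255) lies apart, so it is the decoy. Next come precise poses and the tray tilt.

```bash
cat >> h.py <<'E'
def pca(q):
    c=q[:,:2].mean(0);w,V=np.linalg.eigh(np.cov((q[:,:2]-c).T));return c,V[:,1],np.sqrt(w)
def plane(q):
    for _ in range(4):
        A=np.c_[q[:,:2]-q[:,:2].mean(0),np.ones(len(q))];k=np.linalg.lstsq(A,q[:,2],rcond=None)[0]
        r=q[:,2]-A@k;q=q[abs(r)<2*r.std()+1e-4]
    return k,r.std(),q[:,:2].mean(0)
def band(P,r0,r1,c0,c1,z0,z1):
    Q=P[r0:r1,c0:c1].reshape(-1,3);return Q[(Q[:,2]>z0)&(Q[:,2]<z1)]
E
python3 - <<'E'
from h import *
for n,boxes in (("top",dict(bench=(180,205,130,240),bench2=(292,305,130,240),floor=(250,272,136,204),rail=(210,225,160,225),knob=(245,275,212,242))),
                ("scene",dict(floor=(186,204,368,442),rail=(200,215,350,420),bench=(225,240,240,260)))):
    p,P=load(n,0)
    for k,b in boxes.items():
        z={"bench":(-.02,.02),"bench2":(-.02,.02),"floor":(.01,.06),"rail":(.1,.12),"knob":(.08,.1)}[k]
        q=band(P,*b,*z)
        if len(q)<4: print(n,k,"none");continue
        if k in("rail","knob"):
            c,d,w=pca(q);e=(q[:,:2]-c)@d;print(n,k,len(q),c.round(4),np.degrees(np.arctan2(d[1],d[0])).round(2),w.round(4),"mid",(c+d*(e.min()+e.max())/2).round(4),np.ptp(e).round(3),np.median(q[:,2]).round(4))
        else: print(n,k,len(q),[np.round(x,4) for x in plane(q)])
p,P=load("top",0)
# each comb: points above plate z .055-.07 ->grip tops
h=P[225:305,310:410]; m=((h[...,2]>.08)&(h[...,2]<.11)).astype(np.uint8)
n,l,st,ce=cv2.connectedComponentsWithStats(m)
G=[]
for i in range(1,n):
    if st[i,4]>4:
        q=h[l==i];r=cv2.minAreaRect((q[:,:2]*1000).astype(np.float32));print(np.round(r[0],1),np.round(r[1],1),round(r[2],1));G.append(r[0])
G=np.array(G);c,d,w=pca(G/1000);print("row",np.degrees(np.arctan2(d[1],d[0])),np.diff(G@d))
g=band(P,225,305,310,410,.03,.045);print(cv2.minAreaRect((g[:,:2]*1000).astype(np.float32)))
s=band(P,255,300,245,290,.095,.12);print("sign",cv2.minAreaRect((s[:,:2]*1000).astype(np.float32)),len(s))
s=band(P,255,300,245,290,.06,.078);print("ridge",cv2.minAreaRect((s[:,:2]*1000).astype(np.float32)),pca(s))
p,P=load("scene",0)
s=band(P,140,200,265,320,.095,.12);print("sign",cv2.minAreaRect((s[:,:2]*1000).astype(np.float32)),len(s))
h=P[140:210,140:245]; m=((h[...,2]>.08)&(h[...,2]<.11)).astype(np.uint8)
n,l,st,ce=cv2.connectedComponentsWithStats(m)
for i in range(1,n):
    if st[i,4]>4:
        q=h[l==i];r=cv2.minAreaRect((q[:,:2]*1000).astype(np.float32));print("sc",np.round(r[0],1),np.round(r[1],1),round(r[2],1))
E
```

```text
top bench 2740 [array([ 0.0006,  0.0021, -0.0006]), np.float64(0.0028), array([0.7203, 0.2844])]
top bench2 1426 [array([-0.0022, -0.0019, -0.0007]), np.float64(0.0028), array([0.378 , 0.2669])]
top floor 1494 [array([-0.0086,  0.0743,  0.0311]), np.float64(0.0028), array([0.4908, 0.3135])]
top rail 185 [0.612  0.2547] 91.39 [0.0031 0.0452] mid [0.6121 0.251 ] 0.159 0.1083
top knob 68 [0.4945 0.1321] 143.17 [0.0043 0.0119] mid [0.4952 0.1316] 0.041 0.0888
scene floor 1232 [array([0.3492, 0.0656, 0.0328]), np.float64(0.0059), array([0.4966, 0.3112])]
scene rail 245 [0.617  0.2478] 91.14 [0.0028 0.0454] mid [0.617 0.247] 0.154 0.1059
scene bench 286 [array([ 0.0185,  0.003 , -0.0024]), np.float64(0.0015), array([ 0.6376, -0.0977])]
[ 492.8 -230.3] [13.9 40.7] 78.7
[ 484.6 -275.4] [14.2 41.3] 79.3
[ 477.1 -321.1] [14.  40.4] 81.8
[ 469.3 -366. ] [15.  40.6] 80.7
row 80.23907975888925 [-45.74590171 -46.31841043 -45.63106287]
((484.6108093261719, -276.44439697265625), (231.69081115722656, 131.84716796875), 79.49221801757812)
sign ((448.7375183105469, 5.701214790344238), (12.84068775177002, 32.55628967285156), 1.252352237701416) 60
ridge ((447.8414611816406, 6.4957427978515625), (24.641237258911133, 88.37934875488281), 2.9410760402679443) (array([0.44636314, 0.00580578]), array([-0.0453474 ,  0.99897128]), array([0.00650584, 0.03095376]))
sign ((451.1294250488281, 5.921942710876465), (15.680435180664062, 33.2746467590332), 1.3824694156646729) 60
sc [ 473.6 -368.1] [16.7 40. ] 79.9
sc [ 479.5 -321.7] [17.2 42.6] 78.5
sc [ 487.9 -277.1] [15.8 41.9] 79.6
sc [ 497.3 -231.3] [15.2 42.1] 78.1
```

Request:
carry_out(travel=[[0,0,-0.05],[0,0,-0.05]], turn=[[0,0,0.1],[0,0,0.2]])

```text
time: 0.27
position: [0.1915, 0.5959, 0.2615]
tcp_rot: [0.259, 0.966, 0.001, -0.0]
wrist_force: [-0.0, 1.1, 0.3]
width: 1.002
grasp_force: 0.0
```

```bash
python3 -c "
from h import *
s=sense();print(s['joints'].round(3),s['position'].round(4),R.from_quat(s['tcp_rot']).as_matrix().round(3))"
```

```text
[-1.359  0.393  0.031  1.57  -0.013  1.176 -0.28 ] [0.1915 0.5959 0.2615] [[-0.865  0.501  0.   ]
 [ 0.501  0.865  0.002]
 [ 0.001  0.002 -1.   ]]
```

```bash
cat >> h.py <<'E'
def go(x,y,z,ang=None,s=None):
    """print travel/turn (units) from the sensed pose to TCP (x,y,z), tool down, tool y at ang deg"""
    s=s or sense();M=R.from_quat(s["tcp_rot"]);
    t=M.inv().apply(np.array([x,y,z])-s["position"])/.4
    if ang is None: ang=np.degrees(np.arctan2(M.as_matrix()[1,1],M.as_matrix()[0,1]))
    a=np.radians(ang);c,S=np.cos(a),np.sin(a)
    D=R.from_matrix(np.array([[-S,c,0],[c,S,0],[0,0,-1.]]))
    print("travel",t.round(4).tolist(),"turn",((M.inv()*D).as_rotvec()/np.radians(60)).round(4).tolist(),"ang",round(ang,1),"j",s["joints"].round(2).tolist())
E
python3 -c "
from h import *
go(.497,.131,.17,53.2)"
```

```text
travel [-1.2436, -0.6235, 0.2263] turn [0.0022, -0.001, 0.1121] ang 53.2 j [-1.36, 0.39, 0.03, 1.57, -0.01, 1.18, -0.28]
```

Request:
carry_out(travel=[[-0.8,-0.4,0.0],[-0.8,-0.4,0.0],[-0.8,-0.4,0.0],[-0.8,-0.4,0.0],[-0.8,-0.4,0.0],[-0.8,-0.4,0.0],[-0.8,-0.4,0.0],[-0.8,-0.4,0.0],[-0.8,-0.4,0.0],[-0.8,-0.4,0.0],[-0.8,-0.4,0.0]], turn=[[0,0,0.112],[0,0,0.112],[0,0,0.112],[0,0,0.112],[0,0,0.112],[0,0,0.112],[0,0,0.112],[0,0,0.112],[0,0,0.112],[0,0,0.112],[0,0,0.112]])

```text
time: 1.18
position: [0.39, 0.2958, 0.2592]
tcp_rot: [0.315, 0.949, -0.0, -0.0]
wrist_force: [-1.2, 0.2, 0.2]
width: 1.001
grasp_force: 0.0
```

```bash
python3 -c "
from h import *
print(sense()['dq'].round(2));go(.497,.131,.12,53.2)"
```

```text
[-0.04  0.01 -0.04 -0.01 -0.01 -0.   -0.02]
travel [-0.4609, -0.1701, 0.3481] turn [-0.0001, -0.0001, 0.0011] ang 53.2 j [-0.94, 0.16, 0.22, 1.9, -0.04, 1.09, 0.22]
```

Request:
carry_out(travel=[[-0.461,-0.17,0.2],[-0.461,-0.17,0.2],[-0.461,-0.17,0.2],[-0.461,-0.17,0.2],[-0.461,-0.17,0.2],[-0.461,-0.17,0.2],[-0.461,-0.17,0.348],[-0.461,-0.17,0.348],[-0.461,-0.17,0.348],[-0.461,-0.17,0.348]], turn=[[0,0,0],[0,0,0],[0,0,0],[0,0,0],[0,0,0],[0,0,0],[0,0,0],[0,0,0],[0,0,0],[0,0,0]])

```text
time: 2.02
position: [0.4961, 0.1339, 0.1194]
tcp_rot: [0.313, 0.95, -0.001, -0.001]
wrist_force: [-0.7, -0.7, -0.8]
width: 0.998
grasp_force: 0.0
```

```bash
python3 - <<'E'
from h import *
print(sense()['dq'].round(2));go(.497,.131,.074,53.2)
a,_=get("top","k");b,_=get("scene","k")
cv2.imwrite("pics/k.png",np.hstack([cv2.resize(a[190:300,120:260],(420,330)),cv2.resize(b[130:240,300:420],(360,330))]))
E
```

```text
[-0.   -0.04  0.01 -0.03  0.01  0.01  0.  ]
travel [-0.0063, -0.0043, 0.1136] turn [-0.002, -0.0015, 0.0062] ang 53.2 j [-0.61, 0.38, 0.32, 2.0, -0.16, 0.79, 0.74]
```

View pics/k.png

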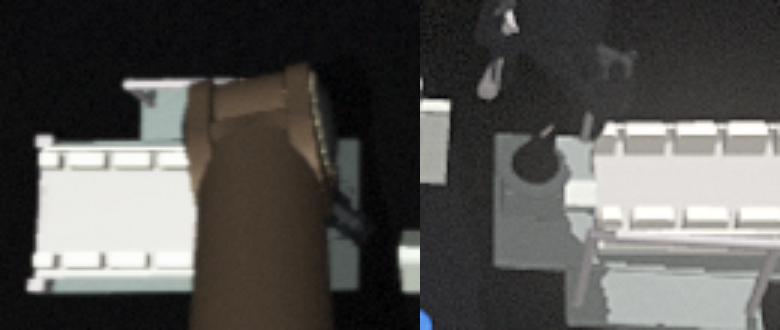

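The top crop shows the arm over the knob. In the scene crop the dark fingers straddle it: one tip is near (610,60) and the knob is at (538,155). I'll descend, checking force, and grip.

Request:
carry_out(travel=[[-0.006,-0.004,0.04],[-0.006,-0.004,0.08],[-0.006,-0.004,0.113],[-0.006,-0.004,0.113],[-0.006,-0.004,0.113],[-0.006,-0.004,0.113]], turn=[[0,0,0],[0,0,0],[0,0,0],[0,0,0],[0,0,0],[0,0,0]])

```text
time: 2.62
position: [0.4989, 0.1306, 0.0764]
tcp_rot: [0.313, 0.95, 0.001, 0.001]
wrist_force: [0.6, 0.0, 0.7]
width: 1.002
grasp_force: 0.0
```

Request:
carry_out(travel=[[0,0,0],[0,0,0],[0,0,0],[0,0,0],[0,0,0],[0,0,0],[0,0,0],[0,0,0]], turn=[[0,0,0],[0,0,0],[0,0,0],[0,0,0],[0,0,0],[0,0,0],[0,0,0],[0,0,0]], jaw=1, grip_force=40)

```text
time: 3.28
position: [0.4981, 0.1302, 0.0751]
tcp_rot: [0.313, 0.95, 0.0, 0.0]
wrist_force: [-1.5, 0.1, 4.5]
width: 0.155
grasp_force: 43.0
```

```bash
python3 -c "
from h import *
print(sense()['dq'].round(2),sense()['ft_torque']);go(.497,.131,.074,53.2-141.5)"
```

```text
[ 0. -0. -0. -0. -0. -0. -0.] [0.04683505 0.17136437 0.00076714]
travel [0.0034, 0.0, 0.0028] turn [0.0002, -0.0004, 2.3629] ang -88.3 j [-0.58, 0.45, 0.29, 2.03, -0.2, 0.69, 0.77]
```

Request:
carry_out(travel=[[0,0,0],[0,0,0],[0,0,0],[0,0,0],[0,0,0],[0,0,0],[0,0,0],[0,0,0],[0,0,0],[0,0,0]], turn=[[0,0,0.08],[0,0,0.17],[0,0,0.26],[0,0,0.35],[0,0,0.44],[0,0,0.53],[0,0,0.62],[0,0,0.71],[0,0,0.79],[0,0,0.79]])

```text
time: 4.12
position: [0.4959, 0.1289, 0.075]
tcp_rot: [0.671, 0.742, -0.002, -0.001]
wrist_force: [-8.2, -3.6, 14.9]
width: 0.154
grasp_force: 44.7
```

Request:
carry_out(travel=[[0,0,0],[0,0,0],[0,0,0],[0,0,0],[0,0,0],[0,0,0],[0,0,0],[0,0,0],[0,0,0],[0,0,0]], turn=[[0,0,0.08],[0,0,0.17],[0,0,0.26],[0,0,0.35],[0,0,0.44],[0,0,0.53],[0,0,0.62],[0,0,0.71],[0,0,0.79],[0,0,0.79]])

```text
time: 4.95
position: [0.4936, 0.1297, 0.075]
tcp_rot: [0.912, 0.41, -0.004, -0.002]
wrist_force: [-18.1, -1.4, 25.2]
width: 0.154
grasp_force: 46.3
```

Request:
carry_out(travel=[[0,0,0],[0,0,0],[0,0,0],[0,0,0],[0,0,0],[0,0,0],[0,0,0],[0,0,0],[0,0,0],[0,0,0],[0,0,0],[0,0,0]], turn=[[0,0,0.08],[0,0,0.17],[0,0,0.26],[0,0,0.35],[0,0,0.44],[0,0,0.53],[0,0,0.62],[0,0,0.71],[0,0,0.79],[0,0,0.79],[0,0,0.79],[0,0,0.79]])

```text
time: 5.95
position: [0.4926, 0.1319, 0.0749]
tcp_rot: [1.0, 0.012, -0.006, -0.002]
wrist_force: [-21.7, 4.8, 30.6]
width: 0.15
grasp_force: 47.0
```

```bash
python3 - <<'E'
from h import *
print(sense()['ft_torque'],sense()['width']);go(.497,.131,.074,53.2-141.5)
p,P=get("top","t")
q=band(P,250,272,136,180,.01,.06);print([np.round(x,4) for x in plane(q)],len(q))
E
```

```text
[ 0.99710509  4.73586805 -0.06948034] 0.15039398565834994
travel [0.0111, 0.0026, 0.0022] turn [-0.0048, 0.0108, -0.0057] ang -88.3 j [-1.05, 0.62, 0.96, 2.06, -0.71, 0.83, -1.21]
[array([-0.0107,  0.004 ,  0.0393]), np.float64(0.0027), array([0.4919, 0.3615])] 771
```

Tilt now reads about +0.004, so it is level. The turn also pins the knob axis at about (0.495, 0.131), so the top camera agrees with the arm. I'll release, lift, and remeasure with the arm clear.

Request:
carry_out(travel=[[0,0,0],[0,0,0],[0,0,0],[0,0,0],[0,0,0]], turn=[[0,0,0],[0,0,0],[0,0,0],[0,0,0],[0,0,0]], jaw=-0.2)

```text
time: 6.42
position: [0.4982, 0.1299, 0.0748]
tcp_rot: [1.0, 0.011, 0.0, 0.0]
wrist_force: [-0.3, -0.3, 0.8]
width: 0.598
grasp_force: 0.0
```

Request:
carry_out(travel=[[0,0,-0.1],[0,0,-0.2],[0,0,-0.3],[0,0,-0.3],[0,0,-0.3]], turn=[[0,0,0],[0,0,0],[0,0,0],[0,0,0],[0,0,0]])

```text
time: 6.83
position: [0.4992, 0.1304, 0.1966]
tcp_rot: [1.0, 0.011, 0.002, -0.001]
wrist_force: [-1.2, 0.4, -0.5]
width: 0.599
grasp_force: 0.0
```

```bash
python3 -c "
from h import *
go(.40,-.10,.25,25);go(.40,-.10,.25,80)"
```

```text
travel [-0.2606, 0.5701, -0.1355] turn [0.0021, -0.004, -1.895] ang 25 j [-1.21, 0.47, 1.16, 1.96, -0.51, 1.04, -1.37]
travel [-0.2606, 0.5701, -0.1355] turn [0.0047, -0.0032, -2.8116] ang 80 j [-1.21, 0.47, 1.16, 1.96, -0.51, 1.04, -1.37]
```

Request:
carry_out(travel=[[0,0,-0.1],[0,0,-0.1],[0,0,-0.1],[0,0,-0.1],[0,0,-0.1],[0,0,-0.1],[0,0,-0.1],[0,0,-0.1],[0,0,-0.1],[0,0,-0.1]], turn=[[0,0,-0.1],[0,0,-0.2],[0,0,-0.3],[0,0,-0.4],[0,0,-0.5],[0,0,-0.6],[0,0,-0.7],[0,0,-0.8],[0,0,-0.9],[0,0,-1]])

```text
time: 7.67
position: [0.4972, 0.13, 0.2335]
tcp_rot: [0.859, 0.512, -0.001, -0.0]
wrist_force: [0.5, -0.7, 0.6]
width: 0.602
grasp_force: 0.0
```

Request:
carry_out(travel=[[0,0,0],[0,0,0],[0,0,0],[0,0,0],[0,0,0],[0,0,0],[0,0,0],[0,0,0],[0,0,0],[0,0,0]], turn=[[0,0,-0.1],[0,0,-0.2],[0,0,-0.3],[0,0,-0.4],[0,0,-0.5],[0,0,-0.6],[0,0,-0.7],[0,0,-0.8],[0,0,-0.9],[0,0,-1]])

```text
time: 8.5
position: [0.4971, 0.13, 0.2334]
tcp_rot: [0.488, 0.873, -0.001, -0.001]
wrist_force: [-0.0, -0.6, -0.3]
width: 0.6
grasp_force: 0.0
```

```bash
python3 -c "
from h import *
go(.40,-.10,.25,80)"
```

```text
travel [-0.3627, -0.5082, -0.0405] turn [-0.0019, -0.0014, -0.807] ang 80 j [-0.92, 0.26, 0.7, 1.9, -0.19, 1.05, 0.41]
```

Request:
carry_out(travel=[[-0.06,-0.08,-0.04],[-0.12,-0.16,-0.04],[-0.18,-0.24,-0.04],[-0.24,-0.32,-0.04],[-0.3,-0.4,-0.04],[-0.363,-0.508,-0.04],[-0.363,-0.508,-0.04],[-0.363,-0.508,-0.04],[-0.363,-0.508,-0.04],[-0.363,-0.508,-0.04]], turn=[[0,0,-0.1],[0,0,-0.2],[0,0,-0.3],[0,0,-0.4],[0,0,-0.5],[0,0,-0.6],[0,0,-0.7],[0,0,-0.807],[0,0,-0.807],[0,0,-0.807]])

```text
time: 9.33
position: [0.3993, -0.0992, 0.2502]
tcp_rot: [0.091, 0.996, -0.0, -0.001]
wrist_force: [-0.9, 0.6, -0.6]
width: 0.602
grasp_force: 0.0
```

```bash
cat >> h.py <<'E'
def combs(P,box=(225,310,300,415),z0=.08,z1=.105):
    """grip-block top centres (m) and long-axis angle of each, from the top view"""
    r0,r1,c0,c1=box;h=P[r0:r1,c0:c1];m=((h[...,2]>z0)&(h[...,2]<z1)).astype(np.uint8)
    n,l,st,_=cv2.connectedComponentsWithStats(m);o=[]
    for i in range(1,n):
        if st[i,4]>15:
            q=h[l==i];(x,y),wh,a=cv2.minAreaRect((q[:,:2]*1000).astype(np.float32));_,d,_=pca(q)
            o.append((round(x/1000,4),round(y/1000,4),np.round(wh,1).tolist(),round(a,1),round(float(np.median(q[:,2])),4)))
    return o
E
python3 - <<'E'
from h import *
p,P=get("top","1")
q=band(P,250,272,136,204,.01,.06);print("tray",[np.round(x,4) for x in plane(q)],len(q))
for o in combs(P): print(o)
c,d,w=pca(np.array([o[:2] for o in combs(P)]));print("row",np.degrees(np.arctan2(d[1],d[0])))
# lands of tray: z .06-.08
h=P[230:300,125:215];m=((h[...,2]>.062)&(h[...,2]<.08)).astype(np.uint8);q=h[m>0]
print("lands",cv2.minAreaRect((q[:,:2]*1000).astype(np.float32)))
k=band(P,240,280,205,245,.08,.1);print("knob",pca(k),cv2.minAreaRect((k[:,:2]*1000).astype(np.float32)))
go(.4846,-.2757,.2,80)
cv2.imwrite("pics/tray1.png",cv2.resize(p[205:305,120:250],None,fx=5,fy=5,interpolation=cv2.INTER_CUBIC))
E
```

```text
tray [array([ 0.001 , -0.0007,  0.0393]), np.float64(0.0027), array([0.4897, 0.3112])] 1487
(0.4926, -0.2302, [13.7, 40.1], 79.5, 0.0908)
(0.4845, -0.2764, [15.1, 40.2], 79.2, 0.0906)
(0.4771, -0.3213, [15.0, 40.9], 78.4, 0.0907)
(0.4689, -0.3657, [15.1, 38.5], 80.9, 0.0901)
row 80.13532148311262
lands ((490.6768798828125, 307.55523681640625), (131.89576721191406, 230.348388671875), 1.1427717208862305)
knob (array([0.49461654, 0.13174757]), array([-0.99931961, -0.03688242]), array([0.00401833, 0.01214651])) ((494.824462890625, 131.45907592773438), (39.754737854003906, 12.51552677154541), 1.1547647714614868)
travel [-0.2897, -0.3956, 0.1257] turn [-0.0004, -0.001, -0.008] ang 80 j [-0.66, -0.01, 0.8, 2.1, 0.01, 1.05, 1.52]
```

View pics/tray1.png

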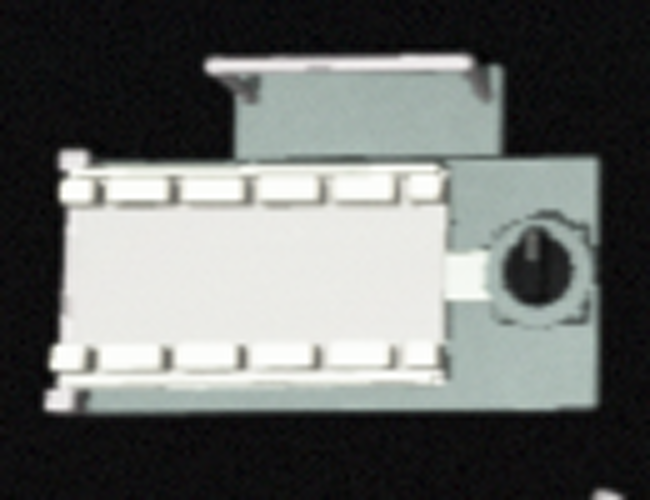

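The tray is level (slope below 0.001), with its centre at about (0.491, 0.307) and yaw at about 1.2°. Slot gaps are visible in the upper land row at crop columns 100, 172, 253, 328 and 407. I'll fetch the first comb at (0.4926,-0.2302).

```bash
python3 -c "
from h import *
for u,v in ((170.6,242.6),(168.8,276.4),(154.4,242.6),(201.4,242.6),(140,242.6)): print(ray('top',u,v,.07).round(4))
go(.4926,-.2302,.17,80.1)"
```

```text
[0.5407 0.3041 0.07  ]
[0.4378 0.3032 0.07  ]
[0.5401 0.3535 0.07  ]
[0.542  0.2101 0.07  ]
[0.5395 0.3974 0.07  ]
travel [-0.2887, -0.28, 0.2006] turn [-0.0004, -0.001, -0.0097] ang 80.1 j [-0.66, -0.01, 0.8, 2.1, 0.01, 1.05, 1.52]
```

Request:
carry_out(travel=[[-0.07,-0.07,0.0],[-0.14,-0.14,0.0],[-0.21,-0.21,0.05],[-0.289,-0.28,0.1],[-0.289,-0.28,0.2],[-0.289,-0.28,0.2],[-0.289,-0.28,0.2],[-0.289,-0.28,0.2]], turn=[[0,0,-0.01],[0,0,-0.01],[0,0,-0.01],[0,0,-0.01],[0,0,-0.01],[0,0,-0.01],[0,0,-0.01],[0,0,-0.01]], jaw=0.2)

```text
time: 10.05
position: [0.4932, -0.2299, 0.1711]
tcp_rot: [0.085, 0.996, -0.0, -0.001]
wrist_force: [0.1, 0.1, 1.6]
width: 0.399
grasp_force: 0.0
```

```bash
python3 - <<'E'
from h import *
go(.4926,-.2302,.068,80.1)
p=cv2.imread("pics/top1.png",0).astype(float)
for rows in ((240,246),(274,279)):
    f=p[rows[0]:rows[1]].mean(0);print(rows,[(c,int(f[c])) for c in range(130,212) if f[c]<f[c-1] and f[c]<=f[c+1] and f[c]<f[c-3]-8])
    for c in range(131,210):
        if f[c]<f[c-1] and f[c]<=f[c+1] and f[c]<f[max(c-3,0)]-8:
            w=np.clip(min(f[c-3],f[c+3])-f[c-3:c+4],0,None);cc=(w*np.arange(c-3,c+4)).sum()/w.sum();print(round(cc,2),ray("top",cc,np.mean(rows)-.5,.07).round(4))
E
```

```text
travel [0.0009, -0.0009, 0.2578] turn [-0.0001, -0.0013, 0.0022] ang 80.1 j [-0.28, 0.44, 0.84, 1.91, -0.4, 0.96, 2.14]
(240, 246) [(139, 131), (154, 131), (169, 138), (184, 148), (199, 152), (209, 118)]
139.29 [0.5398 0.3996 0.07  ]
154.31 [0.5404 0.3538 0.07  ]
169.27 [0.541  0.3082 0.07  ]
184.19 [0.5416 0.2627 0.07  ]
199.18 [0.5422 0.2169 0.07  ]
209.14 [0.5426 0.1865 0.07  ]
(274, 279) [(138, 124), (153, 128), (168, 126), (183, 138), (198, 156), (208, 113)]
137.7 [0.4378 0.3967 0.07  ]
152.95 [0.4384 0.3509 0.07  ]
167.94 [0.439  0.3058 0.07  ]
183.07 [0.4396 0.2603 0.07  ]
198.36 [0.4402 0.2143 0.07  ]
208.57 [0.4406 0.1836 0.07  ]
```

Request:
carry_out(travel=[[0,0,0.08],[0,0,0.15],[0,0,0.2],[0,0,0.23],[0,0,0.257],[0,0,0.257],[0,0,0.257]], turn=[[0,0,0],[0,0,0],[0,0,0],[0,0,0],[0,0,0],[0,0,0],[0,0,0]])

```text
time: 10.63
position: [0.494, -0.2304, 0.0692]
tcp_rot: [0.085, 0.996, 0.0, 0.001]
wrist_force: [-0.4, -0.0, 0.5]
width: 0.402
grasp_force: 0.0
```

Request:
carry_out(travel=[[0,0,0],[0,0,0],[0,0,0],[0,0,0],[0,0,0],[0,0,0]], turn=[[0,0,0],[0,0,0],[0,0,0],[0,0,0],[0,0,0],[0,0,0]], jaw=1, grip_force=40)

```text
time: 11.13
position: [0.4942, -0.2307, 0.0694]
tcp_rot: [0.085, 0.996, 0.0, 0.001]
wrist_force: [-1.2, 1.3, 7.3]
width: 0.156
grasp_force: 39.6
```

```bash
python3 - <<'E'
from h import *
print(sense()['ft_torque'],sense()['dq'].round(2));go(.4926,-.2302,.068,80.1)
E
```

```text
[0.30004885 0.1686454  0.06458281] [-0. -0. -0.  0.  0.  0.  0.]
travel [0.0042, 0.0005, 0.0036] turn [0.0003, 0.0021, 0.0031] ang 80.1 j [-0.18, 0.58, 0.71, 1.98, -0.55, 0.77, 2.26]
```

Request:
carry_out(travel=[[0,0,-0.05],[0,0,-0.1],[0,0,-0.17],[0,0,-0.24],[0,0,-0.31],[0,0,-0.36],[0,0,-0.36]], turn=[[0,0,0],[0,0,0],[0,0,0],[0,0,0],[0,0,0],[0,0,0],[0,0,0]])

```text
time: 11.72
position: [0.4951, -0.2319, 0.2166]
tcp_rot: [0.085, 0.996, -0.0, 0.003]
wrist_force: [1.0, -1.2, 0.5]
width: 0.158
grasp_force: 39.2
```

```bash
python3 - <<'E'
from h import *
print(sense()['width']);go(.490,.399,.2,91.25)
E
```

```text
0.15843849221718284
travel [0.2799, 1.5522, 0.0391] turn [-0.0009, 0.0066, -0.1833] ang 91.2 j [-0.32, 0.39, 0.88, 1.86, -0.35, 1.05, 2.1]
```

Request:
carry_out(travel=[[0.014,0.08,0],[0.028,0.17,0],[0.05,0.26,0],[0.07,0.36,0],[0.09,0.46,0],[0.11,0.56,0],[0.125,0.66,0],[0.14,0.76,0],[0.155,0.86,0],[0.17,0.95,0]], turn=[[0,0,-0.01],[0,0,-0.03],[0,0,-0.05],[0,0,-0.07],[0,0,-0.09],[0,0,-0.11],[0,0,-0.13],[0,0,-0.15],[0,0,-0.17],[0,0,-0.18]])

```text
time: 12.55
position: [0.4898, 0.1584, 0.2121]
tcp_rot: [-0.011, 1.0, 0.0, 0.0]
wrist_force: [1.2, 0.5, 0.0]
width: 0.155
grasp_force: 39.2
```

```bash
python3 - <<'E'
from h import *
go(.490,.399,.2,91.25)
E
```

```text
travel [-0.0133, 0.6014, 0.0308] turn [0.0009, 0.0001, -0.0005] ang 91.2 j [-1.03, 0.3, 0.77, 1.93, -0.25, 1.0, 1.45]
```

Request:
carry_out(travel=[[0,0.1,0],[0,0.2,0],[0,0.3,0],[-0.005,0.4,0],[-0.01,0.5,0],[-0.013,0.56,0.03],[-0.013,0.6,0.03],[-0.013,0.6,0.03],[-0.013,0.6,0.03],[-0.013,0.6,0.03]], turn=[[0,0,0],[0,0,0],[0,0,0],[0,0,0],[0,0,0],[0,0,0],[0,0,0],[0,0,0],[0,0,0],[0,0,0]])

```text
time: 13.38
position: [0.4914, 0.3943, 0.2]
tcp_rot: [-0.009, 1.0, -0.0, 0.0]
wrist_force: [0.0, -0.4, -0.6]
width: 0.154
grasp_force: 39.2
```

```bash
python3 - <<'E'
from h import *
go(.490,.399,.099,91.25)
p,P=get("top","2");s,S=get("scene","2")
cv2.imwrite("pics/p2.png",np.hstack([cv2.resize(p[200:310,90:220],(455,385)),cv2.resize(s[120:230,340:440],(350,385))]))
for o in combs(P): print(o)
E
```

```text
travel [0.0032, 0.0121, 0.2526] turn [-0.0008, 0.0001, -0.0038] ang 91.2 j [-1.22, 0.52, 0.67, 1.66, -0.36, 1.09, 1.15]
(0.4847, -0.2757, [14.5, 40.0], 80.9, 0.0907)
(0.4765, -0.3206, [14.8, 39.5], 80.8, 0.0905)
(0.469, -0.3662, [15.0, 39.3], 80.1, 0.0906)
```

View pics/p2.png

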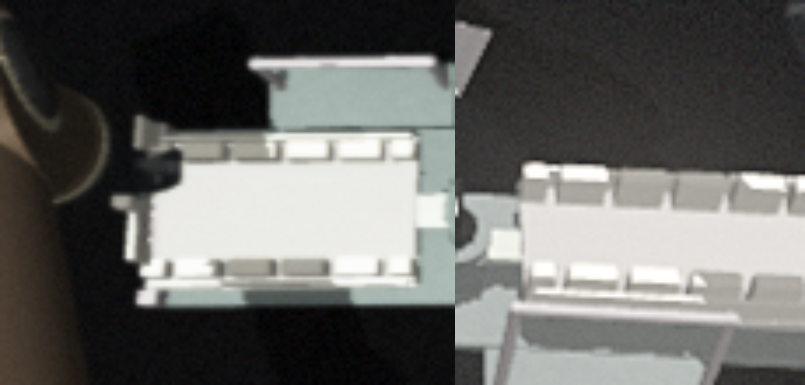

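The comb hangs over the left end of the tray, its plate at crop (135,200-260). The scene crop missed it. I'll settle the position first, then insert.

Request:
carry_out(travel=[[0.003,0.012,0.1],[0.003,0.012,0.1],[0.003,0.012,0.1],[0.003,0.012,0.1],[0.003,0.012,0.1]], turn=[[0,0,0],[0,0,0],[0,0,0],[0,0,0],[0,0,0]])

```text
time: 13.9
position: [0.4909, 0.4002, 0.162]
tcp_rot: [-0.009, 1.0, 0.001, 0.001]
wrist_force: [0.3, -0.2, -0.9]
width: 0.158
grasp_force: 39.2
```

```bash
python3 - <<'E'
from h import *
print(sense()['dq'].round(3),sense()["position"]);go(.490,.399,.099,91.25)
s,S=get("scene","3");p,P=get("top","3")
# comb points: bright, height between lands and gripper
for n,I,C in(("scene",s,S),("top",p,P)):
    m=(C[...,2]>.096)&(C[...,2]<.135)&(abs(C[...,0]-.49)<.075)&(abs(C[...,1]-.399)<.03)&(I.min(-1)>60);q=C[m]
    print(n,len(q),cv2.minAreaRect((q[:,:2]*1000).astype(np.float32)) if len(q)>5 else "",np.percentile(q[:,0],[0,2,98,100]) if len(q) else "")
E
```

```text
[-0.001 -0.002 -0.003  0.    -0.004 -0.004  0.002] [0.49091823 0.4001725  0.16200061]
travel [0.0026, -0.0031, 0.1575] turn [0.0015, 0.0018, -0.0037] ang 91.2 j [-1.21, 0.56, 0.65, 1.69, -0.39, 1.02, 1.16]
scene 171 ((493.3494873046875, 398.24560546875), (117.28329467773438, 6.45452880859375), 1.2984251976013184) [0.43471793 0.43782597 0.55092973 0.55195701]
top 80 ((489.955078125, 398.7427978515625), (7.0871968269348145, 116.66032409667969), 89.40918731689453) [0.43160906 0.43246701 0.546829   0.54830669]
```

The held comb's centre measures (0.490,0.3987) against slot 4 at (0.4887,0.399). I'll shift 1.3 mm and push down.

Request:
carry_out(travel=[[0.003,0.001,0.03],[0.003,0.001,0.06],[0.003,0.001,0.08],[0.003,0.001,0.1],[0.003,0.001,0.12],[0.003,0.001,0.14],[0.003,0.001,0.15],[0.003,0.001,0.158],[0.003,0.001,0.158],[0.003,0.001,0.158]], turn=[[0,0,0],[0,0,0],[0,0,0],[0,0,0],[0,0,0],[0,0,0],[0,0,0],[0,0,0],[0,0,0],[0,0,0]])

```text
time: 14.83
position: [0.4881, 0.4004, 0.0993]
tcp_rot: [-0.009, 1.0, 0.0, -0.001]
wrist_force: [-11.2, -6.3, 26.1]
width: 0.154
grasp_force: 42.9
```

```bash
python3 - <<'E'
from h import *
print(sense()['dq'].round(3),sense()["position"],sense()["ft_torque"]);go(.4896,.3995,.098,91.25)
E
```

```text
[-0.002 -0.002  0.001  0.003  0.001 -0.002 -0.   ] [0.48808955 0.40040348 0.09928847] [-1.83326525  1.93534916  0.0690053 ]
travel [-0.0037, -0.0023, 0.0032] turn [0.0009, -0.0017, -0.0027] ang 91.2 j [-1.18, 0.63, 0.6, 1.74, -0.44, 0.91, 1.2]
```

Request:
carry_out(travel=[[0,0,-0.002],[0,0,-0.002],[0,0,-0.002],[0,0,-0.002],[0,0,-0.002]], turn=[[0,0,0],[0,0,0],[0,0,0],[0,0,0],[0,0,0]], jaw=0.2)

```text
time: 15.25
position: [0.4885, 0.4008, 0.0973]
tcp_rot: [-0.01, 1.0, -0.0, -0.0]
wrist_force: [0.9, -0.1, -0.9]
width: 0.4
grasp_force: 0.0
```

Request:
carry_out(travel=[[0,0,-0.05],[0,0,-0.12],[0,0,-0.2],[0,0,-0.28],[0,0,-0.28],[0,0,-0.28]], turn=[[0,0,0],[0,0,0],[0,0,0],[0,0,0],[0,0,0],[0,0,0]])

```text
time: 15.75
position: [0.4894, 0.4015, 0.2115]
tcp_rot: [-0.01, 1.0, 0.001, 0.001]
wrist_force: [-0.8, -0.1, -0.8]
width: 0.395
grasp_force: 0.0
```

```bash
cat >> h.py <<'E'
def trayc(P):
    """combs in tray: offset in tray frame (mm) and grip top height (want 122)"""
    a=np.radians(1.25)
    for o in combs(P,(215,300,110,225),.1,.14):
        d=np.array(o[:2])-[.4907,.307];print("tray comb x,y mm",np.round([1e3*(d[0]*np.cos(a)+d[1]*np.sin(a)),1e3*(-d[0]*np.sin(a)+d[1]*np.cos(a))],1),"z",o[4],o[2:4])
    q=band(P,250,272,136,204,.03,.05);print("tray",[np.round(x,4) for x in plane(q)],len(q))
E
python3 - <<'E'
from h import *
print(sense()['dq'].round(3));p,P=get("top","4");trayc(P)
for o in combs(P): print(o)
go(.4847,-.2757,.2,80.1)
E
```

```text
[ 0.005  0.036 -0.023  0.046 -0.008 -0.014  0.004]
tray comb x,y mm [120.4 -59.4] z 0.1082 ([11.2, 159.8], 1.4)
tray comb x,y mm [-4.  93.1] z 0.1194 ([36.5, 14.9], 0.7)
tray [array([-0.0006, -0.0002,  0.0392]), np.float64(0.0029), array([0.4897, 0.3042])] 1387
(0.4843, -0.275, [14.1, 40.3], 77.6, 0.091)
(0.4771, -0.3205, [14.6, 40.1], 77.9, 0.0905)
(0.4689, -0.3663, [15.3, 39.7], 82.2, 0.0901)
travel [0.0421, -1.6913, 0.0231] turn [0.0008, 0.0002, 0.1834] ang 80.1 j [-1.23, 0.51, 0.68, 1.65, -0.35, 1.11, 1.13]
```

Request:
carry_out(travel=[[0,-0.08,0],[0,-0.18,0],[0,-0.28,0],[0,-0.38,0],[0,-0.48,0],[0,-0.58,0],[0,-0.68,0],[0,-0.78,0],[0,-0.88,0],[0,-0.95,0],[0,-0.95,0],[0,-0.95,0]], turn=[[0,0,0.01],[0,0,0.03],[0,0,0.05],[0,0,0.07],[0,0,0.09],[0,0,0.11],[0,0,0.13],[0,0,0.15],[0,0,0.17],[0,0,0.18],[0,0,0.18],[0,0,0.18]])

```text
time: 16.8
position: [0.495, 0.0193, 0.2087]
tcp_rot: [0.086, 0.996, -0.0, -0.001]
wrist_force: [0.4, 0.8, -0.1]
width: 0.4
grasp_force: 0.0
```

```bash
python3 - <<'E'
from h import *
print(sense()['dq'].round(3));p,P=get("top","5");trayc(P)
for o in combs(P): print(o)
go(.4846,-.2755,.15,80.1)
E
```

```text
[-0.041  0.007 -0.04  -0.011 -0.009  0.005 -0.013]
tray comb x,y mm [120.3 -59.5] z 0.1079 ([10.9, 159.5], 1.0)
tray comb x,y mm [-2.1 92.3] z 0.1195 ([39.5, 14.7], 0.8)
tray [array([-0.0083, -0.0008,  0.0392]), np.float64(0.0027), array([0.4902, 0.3037])] 1390
(0.4847, -0.2753, [14.3, 40.3], 79.0, 0.0911)
(0.4767, -0.3206, [14.7, 39.8], 80.1, 0.0906)
(0.4695, -0.3658, [13.7, 39.6], 78.3, 0.0912)
travel [-0.0998, -0.7349, 0.147] turn [-0.0005, -0.0016, 0.0024] ang 80.1 j [-0.84, 0.28, 0.86, 1.98, -0.26, 0.99, 1.54]
```

Request:
carry_out(travel=[[-0.01,-0.08,0],[-0.02,-0.17,0],[-0.04,-0.27,0],[-0.05,-0.37,0],[-0.06,-0.47,0],[-0.08,-0.57,0],[-0.09,-0.67,0],[-0.1,-0.735,0.07],[-0.1,-0.735,0.147],[-0.1,-0.735,0.147],[-0.1,-0.735,0.147],[-0.1,-0.735,0.147]], turn=[[0,0,0],[0,0,0],[0,0,0],[0,0,0],[0,0,0],[0,0,0],[0,0,0],[0,0,0],[0,0,0],[0,0,0],[0,0,0],[0,0,0]])

```text
time: 17.85
position: [0.4866, -0.2742, 0.1513]
tcp_rot: [0.083, 0.997, 0.0, -0.0]
wrist_force: [0.2, -0.0, 0.9]
width: 0.398
grasp_force: 0.0
```

```bash
python3 - <<'E'
from h import *
print(sense()['dq'].round(3));go(.4848,-.2755,.068,80.1)
E
```

```text
[-0.011 -0.024  0.014 -0.01  -0.    -0.003  0.005]
travel [0.0038, -0.0041, 0.2082] turn [0.0003, -0.0005, 0.0056] ang 80.1 j [-0.17, 0.5, 0.82, 1.89, -0.44, 0.94, 2.25]
```

Request:
carry_out(travel=[[0.003,-0.003,0.06],[0.003,-0.003,0.12],[0.003,-0.003,0.17],[0.003,-0.003,0.2],[0.003,-0.003,0.207],[0.003,-0.003,0.207],[0.003,-0.003,0.207]], turn=[[0,0,0],[0,0,0],[0,0,0],[0,0,0],[0,0,0],[0,0,0],[0,0,0]])

```text
time: 18.43
position: [0.4852, -0.2767, 0.0694]
tcp_rot: [0.084, 0.996, -0.0, 0.001]
wrist_force: [0.5, 0.0, 0.0]
width: 0.401
grasp_force: 0.0
```

Request:
carry_out(travel=[[0,0,0],[0,0,0],[0,0,0],[0,0,0],[0,0,0],[0,0,0]], turn=[[0,0,0],[0,0,0],[0,0,0],[0,0,0],[0,0,0],[0,0,0]], jaw=1, grip_force=40)

```text
time: 18.93
position: [0.4851, -0.277, 0.0694]
tcp_rot: [0.085, 0.996, -0.0, 0.001]
wrist_force: [-1.4, 0.6, 7.1]
width: 0.155
grasp_force: 39.2
```

Request:
carry_out(travel=[[0,0,-0.05],[0,0,-0.1],[0,0,-0.17],[0,0,-0.24],[0,0,-0.31],[0,0,-0.36],[0,0,-0.36],[0,0,-0.36]], turn=[[0,0,0],[0,0,0],[0,0,0],[0,0,0],[0,0,0],[0,0,0],[0,0,0],[0,0,0]])

```text
time: 19.6
position: [0.4847, -0.2768, 0.2132]
tcp_rot: [0.085, 0.996, 0.0, 0.001]
wrist_force: [0.0, 1.0, -1.4]
width: 0.158
grasp_force: 39.1
```

```bash
python3 - <<'E'
from h import *
print(sense()['dq'].round(3));go(.490,.353,.2,91.25)
E
```

```text
[ 0.007  0.032 -0.023  0.036 -0.008 -0.012  0.007]
travel [0.2523, 1.5542, 0.0327] turn [0.0, 0.0026, -0.1824] ang 91.2 j [-0.22, 0.42, 0.88, 1.84, -0.37, 1.06, 2.2]
```

Request:
carry_out(travel=[[0.014,0.08,0],[0.028,0.17,0],[0.044,0.27,0],[0.06,0.37,0],[0.076,0.47,0],[0.092,0.57,0],[0.11,0.67,0],[0.125,0.77,0],[0.14,0.87,0],[0.155,0.95,0],[0.155,0.95,0],[0.155,0.95,0]], turn=[[0,0,-0.01],[0,0,-0.03],[0,0,-0.05],[0,0,-0.07],[0,0,-0.09],[0,0,-0.11],[0,0,-0.13],[0,0,-0.15],[0,0,-0.17],[0,0,-0.18],[0,0,-0.18],[0,0,-0.18]])

```text
time: 20.6
position: [0.4861, 0.1104, 0.2107]
tcp_rot: [-0.012, 1.0, -0.001, -0.001]
wrist_force: [-0.5, -1.2, -0.3]
width: 0.155
grasp_force: 39.2
```

```bash
python3 - <<'E'
from h import *
go(.490,.353,.2,91.25)
E
```

```text
travel [-0.0241, 0.6062, 0.0261] turn [-0.0011, -0.0021, 0.0018] ang 91.2 j [-0.97, 0.27, 0.79, 1.97, -0.23, 0.99, 1.52]
```

Request:
carry_out(travel=[[0,0.08,0],[-0.005,0.17,0],[-0.01,0.27,0],[-0.015,0.37,0],[-0.02,0.47,0],[-0.024,0.55,0],[-0.024,0.603,0],[-0.024,0.603,0],[-0.024,0.603,0.06],[-0.024,0.603,0.12],[-0.024,0.603,0.12],[-0.024,0.603,0.12]], turn=[[0,0,0],[0,0,0],[0,0,0],[0,0,0],[0,0,0],[0,0,0],[0,0,0],[0,0,0],[0,0,0],[0,0,0],[0,0,0],[0,0,0]])

```text
time: 21.6
position: [0.4921, 0.3473, 0.163]
tcp_rot: [-0.008, 1.0, -0.001, -0.001]
wrist_force: [0.1, -0.3, -0.3]
width: 0.159
grasp_force: 39.3
```

```bash
cat >> h.py <<'E'
def held(P,p,sy):
    """held comb plate in the top view: offset (mm) from slot at tray y sy, tray frame"""
    a=np.radians(1.25);c=np.array([.4907,.307])+sy*np.array([-np.sin(a),np.cos(a)])
    m=(P[...,2]>.09)&(P[...,2]<.15)&(abs(P[...,0]-.49)<.075)&(abs(P[...,1]-c[1])<.02)&(p.min(-1)>60);q=P[m]
    r=cv2.minAreaRect((q[:,:2]*1000).astype(np.float32));d=np.array(r[0])/1e3-c
    print("held",len(q),np.round(r[1],1),round(r[2],1),"off x,y mm",np.round([1e3*(d@[np.cos(a),np.sin(a)]),1e3*(d@[-np.sin(a),np.cos(a)])],1))
E
python3 - <<'E'
from h import *
print(sense()['dq'].round(3));p,P=get("top","6");held(P,p,.046)
go(.490,.353,.0994,91.25)
for o in combs(P): print(o)
E
```

```text
[-0.008 -0.032  0.019 -0.042  0.005  0.01  -0.008]
held 100 [  8. 116.] 89.2 off x,y mm [ 1.4 -6.7]
travel [0.007, 0.0128, 0.1623] turn [-0.0012, -0.0003, -0.0049] ang 91.2 j [-1.17, 0.51, 0.67, 1.77, -0.37, 0.99, 1.23]
(0.4771, -0.3207, [14.2, 39.7], 77.0, 0.0902)
(0.469, -0.3665, [15.2, 39.3], 79.2, 0.091)
```

Request:
carry_out(travel=[[0.004,0.015,0],[0.004,0.015,0],[0.004,0.015,0],[0.004,0.015,0],[0.004,0.015,0]], turn=[[0,0,-0.004],[0,0,-0.004],[0,0,-0.004],[0,0,-0.004],[0,0,-0.004]])

```text
time: 22.07
position: [0.4906, 0.3558, 0.1646]
tcp_rot: [-0.012, 1.0, 0.0, 0.0]
wrist_force: [0.8, 1.1, -1.1]
width: 0.153
grasp_force: 39.3
```

```bash
python3 - <<'E'
from h import *
print(sense()['dq'].round(3));p,P=get("top","7");held(P,p,.046)
go(.490,.353,.0994,91.25)
E
```

```text
[ 0.001  0.003  0.     0.003 -0.001 -0.002 -0.   ]
held 99 [  5.8 117.1] 90.0 off x,y mm [0.6 1.2]
travel [0.0016, -0.0069, 0.1626] turn [0.0004, 0.0003, 0.0014] ang 91.2 j [-1.18, 0.52, 0.66, 1.76, -0.37, 0.99, 1.22]
```

Request:
carry_out(travel=[[0.002,-0.004,0.03],[0.002,-0.004,0.06],[0.002,-0.004,0.08],[0.002,-0.004,0.1],[0.002,-0.004,0.12],[0.002,-0.004,0.14],[0.002,-0.004,0.155],[0.002,-0.004,0.164],[0.002,-0.004,0.164],[0.002,-0.004,0.164]], turn=[[0,0,0],[0,0,0],[0,0,0],[0,0,0],[0,0,0],[0,0,0],[0,0,0],[0,0,0],[0,0,0],[0,0,0]])

```text
time: 22.95
position: [0.4896, 0.3543, 0.0992]
tcp_rot: [-0.012, 1.0, 0.0, -0.0]
wrist_force: [-3.8, -0.8, 7.1]
width: 0.157
grasp_force: 40.6
```

Request:
carry_out(travel=[[0,0,-0.002],[0,0,-0.002],[0,0,-0.002],[0,0,-0.002],[0,0,-0.002]], turn=[[0,0,0],[0,0,0],[0,0,0],[0,0,0],[0,0,0]])

```text
time: 23.37
position: [0.4899, 0.3542, 0.0993]
tcp_rot: [-0.012, 1.0, 0.0, 0.0]
wrist_force: [-0.0, 0.9, 0.6]
width: 0.16
grasp_force: 39.6
```

Home at z = 0.0993. I'll release, lift and return for comb 3.

Request:
carry_out(travel=[[0,0,0],[0,0,0],[0,0,0],[0,0,0]], turn=[[0,0,0],[0,0,0],[0,0,0],[0,0,0]], jaw=0.2)

```text
time: 23.7
position: [0.4897, 0.354, 0.0992]
tcp_rot: [-0.012, 1.0, -0.0, -0.0]
wrist_force: [-0.1, 0.3, 0.2]
width: 0.4
grasp_force: 0.0
```

Request:
carry_out(travel=[[0,0,-0.05],[0,0,-0.12],[0,0,-0.2],[0,0,-0.28],[0,-0.08,-0.28],[0,-0.18,-0.28],[0,-0.28,-0.28],[0,-0.38,-0.28],[0,-0.48,-0.28],[0,-0.58,-0.28],[0,-0.68,-0.28],[0,-0.78,-0.28]], turn=[[0,0,0],[0,0,0],[0,0,0],[0,0,0],[0,0,0.02],[0,0,0.05],[0,0,0.08],[0,0,0.1],[0,0,0.12],[0,0,0.14],[0,0,0.16],[0,0,0.18]])

```text
time: 24.7
position: [0.4966, 0.0403, 0.2115]
tcp_rot: [0.083, 0.997, 0.0, 0.0]
wrist_force: [0.1, 0.1, 0.6]
width: 0.403
grasp_force: 0.0
```

```bash
python3 - <<'E'
from h import *
print(sense()['dq'].round(3));p,P=get("top","8");trayc(P)
for o in combs(P): print(o)
go(.4769,-.3206,.15,80.1)
E
```

```text
[ 0.744 -0.05   0.218  0.098 -0.008 -0.029  0.725]
tray comb x,y mm [120.5 -59.8] z 0.1084 ([11.6, 158.9], 1.2)
tray comb x,y mm [-2.1 93.1] z 0.1203 ([39.7, 15.2], 3.2)
tray comb x,y mm [-0.9 46.4] z 0.1194 ([15.4, 39.5], 89.3)
tray [array([-0.0001,  0.0026,  0.0392]), np.float64(0.0027), array([0.4895, 0.2949])] 1234
(0.4768, -0.3205, [14.1, 40.3], 80.1, 0.0907)
(0.469, -0.3661, [14.8, 39.8], 80.6, 0.0907)
travel [-0.1059, -0.8746, 0.1573] turn [-0.0019, 0.0019, -0.0035] ang 80.1 j [-0.87, 0.28, 0.86, 1.97, -0.25, 0.99, 1.51]
```

Request:
carry_out(travel=[[-0.01,-0.08,0],[-0.02,-0.17,0],[-0.03,-0.27,0],[-0.05,-0.37,0],[-0.06,-0.47,0],[-0.07,-0.57,0],[-0.08,-0.67,0],[-0.095,-0.77,0],[-0.106,-0.86,0.05],[-0.106,-0.86,0.12],[-0.106,-0.86,0.157],[-0.106,-0.86,0.157]], turn=[[0,0,0],[0,0,0],[0,0,0],[0,0,0],[0,0,0],[0,0,0],[0,0,0],[0,0,0],[0,0,0],[0,0,0],[0,0,0],[0,0,0]])

```text
time: 25.75
position: [0.4803, -0.3037, 0.1454]
tcp_rot: [0.083, 0.997, 0.001, -0.003]
wrist_force: [-0.3, 0.8, -0.3]
width: 0.4
grasp_force: 0.0
```

Request:
carry_out(travel=[[0,0,0],[0,0,0],[0,0,0]], turn=[[0,0,0],[0,0,0],[0,0,0]])

```text
time: 26.0
position: [0.4832, -0.304, 0.1498]
tcp_rot: [0.082, 0.997, -0.0, 0.001]
wrist_force: [0.6, 1.2, -0.8]
width: 0.404
grasp_force: 0.0
```

```bash
python3 - <<'E'
from h import *
print(sense()['dq'].round(3));go(.4769,-.3206,.068,80.1)
E
```

```text
[-0.003 -0.002  0.     0.002 -0.004 -0.004  0.002]
travel [0.0091, -0.0433, 0.2045] turn [-0.0003, 0.002, 0.0082] ang 80.1 j [-0.11, 0.52, 0.81, 1.87, -0.46, 0.95, 2.31]
```

Request:
carry_out(travel=[[0.009,-0.043,0.0],[0.009,-0.043,0.04],[0.009,-0.043,0.08],[0.009,-0.043,0.08],[0.009,-0.043,0.08]], turn=[[0,0,0.008],[0,0,0.008],[0,0,0.008],[0,0,0.008],[0,0,0.008]])

```text
time: 26.42
position: [0.4762, -0.3201, 0.1171]
tcp_rot: [0.086, 0.996, 0.0, 0.0]
wrist_force: [0.3, -1.0, -0.6]
width: 0.399
grasp_force: 0.0
```

```bash
python3 - <<'E'
from h import *
print(sense()['dq'].round(3));go(.4769,-.3206,.068,80.1)
E
```

```text
[-0.003 -0.013  0.015 -0.017  0.004  0.004 -0.004]
travel [-0.0021, -0.0011, 0.1226] turn [0.0002, 0.0, -0.0001] ang 80.1 j [-0.05, 0.56, 0.78, 1.88, -0.5, 0.9, 2.37]
```

Request:
carry_out(travel=[[-0.002,-0.001,0.05],[-0.002,-0.001,0.09],[-0.002,-0.001,0.11],[-0.002,-0.001,0.121],[-0.002,-0.001,0.121],[-0.002,-0.001,0.121]], turn=[[0,0,0],[0,0,0],[0,0,0],[0,0,0],[0,0,0],[0,0,0]])

```text
time: 26.92
position: [0.477, -0.3213, 0.0689]
tcp_rot: [0.087, 0.996, -0.0, 0.0]
wrist_force: [0.3, 0.3, 0.1]
width: 0.4
grasp_force: 0.0
```

Request:
carry_out(travel=[[0,0,0],[0,0,0],[0,0,0],[0,0,0],[0,0,0],[0,0,0]], turn=[[0,0,0],[0,0,0],[0,0,0],[0,0,0],[0,0,0],[0,0,0]], jaw=1, grip_force=40)

```text
time: 27.42
position: [0.4771, -0.3214, 0.0691]
tcp_rot: [0.087, 0.996, -0.0, 0.001]
wrist_force: [-0.8, 1.7, 5.8]
width: 0.156
grasp_force: 39.2
```

Request:
carry_out(travel=[[0,0,-0.05],[0,0,-0.1],[0,0,-0.17],[0,0,-0.24],[0,0,-0.31],[0,0,-0.36],[0,0,-0.36],[0,0,-0.36]], turn=[[0,0,0],[0,0,0],[0,0,0],[0,0,0],[0,0,0],[0,0,0],[0,0,0],[0,0,0]])

```text
time: 28.08
position: [0.477, -0.3212, 0.2131]
tcp_rot: [0.087, 0.996, -0.0, 0.001]
wrist_force: [-0.5, 1.0, -0.7]
width: 0.155
grasp_force: 39.3
```

```bash
python3 - <<'E'
from h import *
print(sense()['dq'].round(3));go(.4915,.307,.2,91.25)
E
```

```text
[ 0.007  0.032 -0.024  0.034 -0.007 -0.01   0.006]
travel [0.2353, 1.5533, 0.0321] turn [-0.0003, 0.0023, -0.1864] ang 91.2 j [-0.13, 0.45, 0.87, 1.8, -0.39, 1.07, 2.28]
```

Request:
carry_out(travel=[[0.014,0.08,0],[0.028,0.17,0],[0.044,0.27,0],[0.06,0.37,0],[0.076,0.47,0],[0.092,0.57,0],[0.11,0.67,0],[0.125,0.77,0],[0.14,0.87,0],[0.15,0.95,0],[0.15,0.95,0],[0.15,0.95,0]], turn=[[0,0,-0.01],[0,0,-0.03],[0,0,-0.05],[0,0,-0.07],[0,0,-0.09],[0,0,-0.11],[0,0,-0.13],[0,0,-0.15],[0,0,-0.17],[0,0,-0.186],[0,0,-0.186],[0,0,-0.186]])

```text
time: 29.08
position: [0.4822, 0.0656, 0.2109]
tcp_rot: [-0.013, 1.0, -0.0, -0.001]
wrist_force: [0.0, -1.5, -0.4]
width: 0.158
grasp_force: 39.4
```

```bash
python3 - <<'E'
from h import *
go(.4908,.307,.165,91.25)
E
```

```text
travel [-0.0372, 0.6028, 0.114] turn [-0.0009, -0.0019, 0.0039] ang 91.2 j [-0.91, 0.25, 0.81, 1.99, -0.21, 0.98, 1.6]
```

Request:
carry_out(travel=[[0,0.08,0],[-0.005,0.17,0],[-0.012,0.27,0],[-0.02,0.37,0],[-0.03,0.47,0],[-0.037,0.55,0],[-0.037,0.608,0],[-0.037,0.608,0],[-0.037,0.608,0.06],[-0.037,0.608,0.114],[-0.037,0.608,0.114],[-0.037,0.608,0.114]], turn=[[0,0,0],[0,0,0],[0,0,0],[0,0,0],[0,0,0],[0,0,0],[0,0,0],[0,0,0],[0,0,0],[0,0,0],[0,0,0],[0,0,0]])

```text
time: 30.08
position: [0.4926, 0.3047, 0.1655]
tcp_rot: [-0.009, 1.0, -0.001, -0.001]
wrist_force: [-0.2, 0.0, 0.0]
width: 0.16
grasp_force: 39.4
```

Request:
carry_out(travel=[[0,0,0],[0,0,0],[0,0,0]], turn=[[0,0,0],[0,0,0],[0,0,0]])

```text
time: 30.33
position: [0.4935, 0.307, 0.1677]
tcp_rot: [-0.01, 1.0, 0.001, 0.001]
wrist_force: [-0.5, -0.2, -0.3]
width: 0.159
grasp_force: 39.4
```

```bash
python3 - <<'E'
from h import *
print(sense()['dq'].round(3));p,P=get("top","9");held(P,p,0);trayc(P)
go(.4908,.3078,.0994,91.25)
for o in combs(P): print(o)
E
```

```text
[-0.005  0.    -0.003  0.001 -0.004  0.    -0.001]
held 77 [  5.7 115.6] 89.2 off x,y mm [ 2.6 -2.4]
tray comb x,y mm [120.2 -59.6] z 0.1081 ([11.4, 158.7], 1.1)
tray comb x,y mm [49.2 -2.5] z 0.1242 ([21.6, 2.6], 0.5)
tray comb x,y mm [-27.6  -2. ] z 0.128 ([5.3, 55.5], 87.5)
tray comb x,y mm [-16.6  45.8] z 0.1163 ([8.8, 13.0], 18.2)
tray [array([-0.0151,  0.0039,  0.0394]), np.float64(0.0028), array([0.4864, 0.2706])] 852
travel [0.0065, 0.0016, 0.1704] turn [0.0012, 0.0012, -0.0009] ang 91.2 j [-1.14, 0.47, 0.67, 1.82, -0.35, 0.97, 1.28]
(0.4693, -0.3658, [14.4, 39.4], 79.4, 0.0909)
```

Request:
carry_out(travel=[[0.006,0.003,0.0],[0.006,0.003,0.03],[0.006,0.003,0.06],[0.006,0.003,0.08],[0.006,0.003,0.1],[0.006,0.003,0.12],[0.006,0.003,0.14],[0.006,0.003,0.16],[0.006,0.003,0.171],[0.006,0.003,0.171],[0.006,0.003,0.171]], turn=[[0,0,0],[0,0,0],[0,0,0],[0,0,0],[0,0,0],[0,0,0],[0,0,0],[0,0,0],[0,0,0],[0,0,0],[0,0,0]])

```text
time: 31.3
position: [0.4903, 0.3081, 0.0982]
tcp_rot: [-0.01, 1.0, 0.0, -0.0]
wrist_force: [-1.8, -0.5, 4.0]
width: 0.157
grasp_force: 40.0
```

Request:
carry_out(travel=[[0,0,-0.002],[0,0,-0.002],[0,0,-0.002],[0,0,-0.002]], turn=[[0,0,0],[0,0,0],[0,0,0],[0,0,0]])

```text
time: 31.63
position: [0.4904, 0.3082, 0.0988]
tcp_rot: [-0.011, 1.0, -0.0, 0.0]
wrist_force: [1.0, -0.2, -1.7]
width: 0.159
grasp_force: 39.4
```

Request:
carry_out(travel=[[0,0,0],[0,0,0],[0,0,0],[0,0,0]], turn=[[0,0,0],[0,0,0],[0,0,0],[0,0,0]], jaw=0.2)

```text
time: 31.97
position: [0.4904, 0.3083, 0.0989]
tcp_rot: [-0.011, 1.0, 0.0, 0.0]
wrist_force: [0.2, -0.5, 0.2]
width: 0.404
grasp_force: 0.0
```

Request:
carry_out(travel=[[0,0,-0.05],[0,0,-0.12],[0,0,-0.2],[0,0,-0.28],[0,-0.08,-0.28],[0,-0.18,-0.28],[0,-0.28,-0.28],[0,-0.38,-0.28],[0,-0.48,-0.28],[0,-0.58,-0.28],[0,-0.68,-0.28],[0,-0.78,-0.28]], turn=[[0,0,0],[0,0,0],[0,0,0],[0,0,0],[0,0,0.02],[0,0,0.05],[0,0,0.08],[0,0,0.1],[0,0,0.12],[0,0,0.14],[0,0,0.16],[0,0,0.185]])

```text
time: 32.97
position: [0.4966, -0.0055, 0.2112]
tcp_rot: [0.087, 0.996, 0.0, 0.0]
wrist_force: [0.4, -1.1, 0.0]
width: 0.401
grasp_force: 0.0
```

```bash
python3 - <<'E'
from h import *
p,P=get("top","10");trayc(P)
for o in combs(P): print(o)
go(.4692,-.366,.15,80.1)
E
```

```text
tray comb x,y mm [120.2 -59.5] z 0.1079 ([11.4, 159.7], 0.8)
tray comb x,y mm [-0. -1.] z 0.1188 ([39.9, 14.8], 2.6)
tray comb x,y mm [-2.1 93.1] z 0.1198 ([40.4, 16.9], 0.9)
tray comb x,y mm [-1.7 46.2] z 0.1194 ([39.9, 14.1], 2.2)
tray [array([-0.0058,  0.0101,  0.0383]), np.float64(0.0029), array([0.4889, 0.2921])] 1093
(0.4691, -0.3664, [15.2, 40.2], 78.1, 0.0896)
travel [-0.0939, -0.8764, 0.1568] turn [-0.002, 0.0025, -0.0108] ang 80.1 j [-0.79, 0.28, 0.87, 1.98, -0.25, 0.99, 1.6]
```

Request:
carry_out(travel=[[-0.01,-0.08,0],[-0.02,-0.17,0],[-0.03,-0.27,0],[-0.045,-0.37,0],[-0.055,-0.47,0],[-0.065,-0.57,0],[-0.075,-0.67,0],[-0.085,-0.77,0],[-0.094,-0.86,0.05],[-0.094,-0.87,0.1],[-0.094,-0.87,0.13],[-0.094,-0.87,0.13]], turn=[[0,0,0],[0,0,0],[0,0,0],[0,0,0],[0,0,0],[0,0,0],[0,0,0],[0,0,0],[0,0,0],[0,0,0],[0,0,0],[0,0,0]])

```text
time: 34.02
position: [0.473, -0.3515, 0.1561]
tcp_rot: [0.087, 0.996, 0.001, -0.002]
wrist_force: [-0.2, 0.3, -0.1]
width: 0.398
grasp_force: 0.0
```

Request:
carry_out(travel=[[0,0,0],[0,0,0],[0,0,0]], turn=[[0,0,0],[0,0,0],[0,0,0]])

```text
time: 34.27
position: [0.4755, -0.3519, 0.16]
tcp_rot: [0.085, 0.996, -0.0, 0.001]
wrist_force: [0.3, 0.5, -0.3]
width: 0.398
grasp_force: 0.0
```

```bash
python3 - <<'E'
from h import *
print(sense()['dq'].round(3));go(.4692,-.366,.068,80.1)
E
```

```text
[ 0.004 -0.003  0.003  0.    -0.002 -0.004  0.002]
travel [0.0099, -0.0374, 0.23] turn [0.0001, 0.0016, 0.0025] ang 80.1 j [-0.02, 0.54, 0.81, 1.81, -0.46, 0.99, 2.38]
```

Request:
carry_out(travel=[[0.009,-0.037,0.0],[0.009,-0.037,0.05],[0.009,-0.037,0.1],[0.009,-0.037,0.1],[0.009,-0.037,0.1]], turn=[[0,0,0.002],[0,0,0.002],[0,0,0.002],[0,0,0.002],[0,0,0.002]])

```text
time: 34.68
position: [0.4684, -0.366, 0.1191]
tcp_rot: [0.087, 0.996, 0.0, -0.0]
wrist_force: [-0.2, -0.1, 0.8]
width: 0.397
grasp_force: 0.0
```

```bash
python3 - <<'E'
from h import *
print(sense()['dq'].round(3));go(.4692,-.366,.068,80.1)
E
```

```text
[ 0.001 -0.019  0.02  -0.024  0.007  0.005 -0.002]
travel [-0.002, 0.0003, 0.1279] turn [0.0006, -0.0007, -0.0006] ang 80.1 j [0.04, 0.59, 0.77, 1.83, -0.51, 0.93, 2.44]
```

Request:
carry_out(travel=[[-0.002,0,0.05],[-0.002,0,0.09],[-0.002,0,0.115],[-0.002,0,0.126],[-0.002,0,0.126],[-0.002,0,0.126]], turn=[[0,0,0],[0,0,0],[0,0,0],[0,0,0],[0,0,0],[0,0,0]])

```text
time: 35.18
position: [0.4693, -0.3674, 0.0694]
tcp_rot: [0.087, 0.996, -0.0, 0.0]
wrist_force: [0.6, -0.9, -0.2]
width: 0.396
grasp_force: 0.0
```

Request:
carry_out(travel=[[0,0,0],[0,0,0],[0,0,0],[0,0,0],[0,0,0],[0,0,0]], turn=[[0,0,0],[0,0,0],[0,0,0],[0,0,0],[0,0,0],[0,0,0]], jaw=1, grip_force=40)

```text
time: 35.68
position: [0.4694, -0.3676, 0.0695]
tcp_rot: [0.087, 0.996, -0.0, 0.001]
wrist_force: [-0.7, 0.5, 6.3]
width: 0.157
grasp_force: 39.5
```

Request:
carry_out(travel=[[0,0,-0.05],[0,0,-0.1],[0,0,-0.17],[0,0,-0.24],[0,0,-0.31],[0,0,-0.36],[0,0,-0.36],[0,0,-0.36]], turn=[[0,0,0],[0,0,0],[0,0,0],[0,0,0],[0,0,0],[0,0,0],[0,0,0],[0,0,0]])

```text
time: 36.35
position: [0.4693, -0.3673, 0.2135]
tcp_rot: [0.087, 0.996, -0.0, 0.001]
wrist_force: [0.2, -0.3, -0.9]
width: 0.155
grasp_force: 39.1
```

```bash
python3 - <<'E'
from h import *
print(sense()['dq'].round(3));go(.4918,.262,.2,91.25)
E
```

```text
[ 0.007  0.033 -0.021  0.036 -0.009 -0.011  0.006]
travel [0.2179, 1.5592, 0.0329] turn [-0.0005, 0.0022, -0.1874] ang 91.2 j [-0.02, 0.49, 0.85, 1.74, -0.41, 1.1, 2.36]
```

Request:
carry_out(travel=[[0.014,0.08,0],[0.028,0.17,0],[0.044,0.27,0],[0.06,0.37,0],[0.076,0.47,0],[0.092,0.57,0],[0.1,0.67,0],[0.11,0.77,0],[0.12,0.87,0],[0.13,0.95,0],[0.13,0.95,0],[0.13,0.95,0]], turn=[[0,0,-0.01],[0,0,-0.03],[0,0,-0.05],[0,0,-0.07],[0,0,-0.09],[0,0,-0.11],[0,0,-0.13],[0,0,-0.15],[0,0,-0.17],[0,0,-0.186],[0,0,-0.186],[0,0,-0.186]])

```text
time: 37.35
position: [0.483, 0.0183, 0.2113]
tcp_rot: [-0.012, 1.0, -0.0, -0.001]
wrist_force: [-0.5, -0.4, 0.1]
width: 0.156
grasp_force: 39.2
```

```bash
python3 - <<'E'
from h import *
go(.4918,.262,.165,91.25)
E
```

```text
travel [-0.0375, 0.6085, 0.1154] turn [-0.0005, -0.002, 0.003] ang 91.2 j [-0.82, 0.24, 0.81, 2.0, -0.21, 0.98, 1.69]
```

Request:
carry_out(travel=[[0,0.08,0],[-0.005,0.17,0],[-0.012,0.27,0],[-0.02,0.37,0],[-0.03,0.47,0],[-0.035,0.55,0],[-0.035,0.608,0],[-0.035,0.608,0],[-0.035,0.608,0.06],[-0.035,0.608,0.114],[-0.035,0.608,0.114],[-0.035,0.608,0.114]], turn=[[0,0,0],[0,0,0],[0,0,0],[0,0,0],[0,0,0],[0,0,0],[0,0,0],[0,0,0],[0,0,0],[0,0,0],[0,0,0],[0,0,0]])

```text
time: 38.35
position: [0.4927, 0.2573, 0.166]
tcp_rot: [-0.009, 1.0, -0.001, -0.001]
wrist_force: [0.9, -0.1, -0.3]
width: 0.16
grasp_force: 39.3
```

Request:
carry_out(travel=[[0,0,0],[0,0,0],[0,0,0]], turn=[[0,0,0],[0,0,0],[0,0,0]])

```text
time: 38.6
position: [0.4936, 0.2595, 0.168]
tcp_rot: [-0.01, 1.0, 0.001, 0.001]
wrist_force: [0.7, -0.2, -0.9]
width: 0.159
grasp_force: 39.3
```

```bash
python3 - <<'E'
from h import *
print(sense()['dq'].round(3));p,P=get("top","11");held(P,p,-.046)
go(.4918,.262,.0994,91.25)
E
```

```text
[-0.004  0.001 -0.005  0.003 -0.002 -0.002  0.001]
held 57 [  5.  116.6] 89.5 off x,y mm [ 1.9 -3.5]
travel [0.0042, 0.006, 0.1713] turn [0.0011, 0.0012, -0.0019] ang 91.2 j [-1.08, 0.43, 0.68, 1.88, -0.33, 0.95, 1.33]
```

Request:
carry_out(travel=[[0.004,0.006,0.0],[0.004,0.006,0.03],[0.004,0.006,0.06],[0.004,0.006,0.08],[0.004,0.006,0.1],[0.004,0.006,0.12],[0.004,0.006,0.14],[0.004,0.006,0.16],[0.004,0.006,0.171],[0.004,0.006,0.171],[0.004,0.006,0.171]], turn=[[0,0,0],[0,0,0],[0,0,0],[0,0,0],[0,0,0],[0,0,0],[0,0,0],[0,0,0],[0,0,0],[0,0,0],[0,0,0]])

```text
time: 39.57
position: [0.4913, 0.2618, 0.0982]
tcp_rot: [-0.01, 1.0, -0.0, -0.0]
wrist_force: [1.1, -0.5, -0.2]
width: 0.154
grasp_force: 39.3
```

Request:
carry_out(travel=[[0,0,-0.002],[0,0,-0.002],[0,0,-0.002],[0,0,-0.002]], turn=[[0,0,0],[0,0,0],[0,0,0],[0,0,0]])

```text
time: 39.9
position: [0.4912, 0.2619, 0.0994]
tcp_rot: [-0.01, 1.0, -0.0, 0.0]
wrist_force: [0.3, -1.5, -0.8]
width: 0.159
grasp_force: 39.3
```

Request:
carry_out(travel=[[0,0,0],[0,0,0],[0,0,0],[0,0,0]], turn=[[0,0,0],[0,0,0],[0,0,0],[0,0,0]], jaw=0.2)

```text
time: 40.23
position: [0.4912, 0.2621, 0.0994]
tcp_rot: [-0.01, 1.0, 0.0, 0.0]
wrist_force: [-0.6, -0.5, -0.7]
width: 0.401
grasp_force: 0.0
```

Request:
carry_out(travel=[[0,0,-0.05],[0,0,-0.12],[0,0,-0.2],[0,0,-0.28],[0,-0.08,-0.28],[0,-0.18,-0.28],[0,-0.28,-0.28],[0.08,-0.38,-0.28],[0.16,-0.44,-0.28],[0.25,-0.44,-0.28],[0.3,-0.44,-0.28],[0.3,-0.44,-0.28]], turn=[[0,0,0],[0,0,0],[0,0,0],[0,0,0],[0,0,0.0],[0,0,0.0],[0,0,0],[0,0,0],[0,0,0],[0,0,0],[0,0,0],[0,0,0]])

```text
time: 41.23
position: [0.3705, 0.0825, 0.2107]
tcp_rot: [-0.01, 1.0, 0.001, -0.002]
wrist_force: [0.1, 0.5, 0.2]
width: 0.401
grasp_force: 0.0
```

```bash
python3 - <<'E'
from h import *
go(.44,.0,.2,0)
p,P=get("top","12");trayc(P)
for o in combs(P): print(o)
m=(P[...,2]>.09)&(P[...,2]<.12)&(abs(P[...,0]-.45)<.08)&(abs(P[...,1])<.08)&(p.max(-1)<250);q=P[m]
print("sign",len(q),cv2.minAreaRect((q[:,:2]*1000).astype(np.float32)) if len(q)>4 else "")
q=band(P,210,225,160,225,.1,.12);print("rail",cv2.minAreaRect((q[:,:2]*1000).astype(np.float32)))
cv2.imwrite("pics/p12.png",cv2.resize(p[150:310,120:410],None,fx=2.7,fy=2.7))
E
```

```text
travel [-0.1699, -0.2098, 0.0255] turn [-0.0005, -0.0048, 1.5186] ang 0 j [-1.12, -0.03, 0.78, 2.21, 0.02, 0.95, 1.24]
tray comb x,y mm [120.1 -58.9] z 0.1085 ([11.5, 157.6], 1.6)
tray comb x,y mm [ 0.1 -0.4] z 0.118 ([41.7, 13.8], 2.1)
tray comb x,y mm [-2.1 92. ] z 0.1189 ([40.6, 15.9], 3.6)
tray comb x,y mm [-1.4 46.1] z 0.1185 ([38.5, 15.3], 2.7)
tray comb x,y mm [ -1.5 -50. ] z 0.1185 ([13.9, 38.4], 88.1)
tray [array([-0.005 ,  0.0122,  0.0376]), np.float64(0.0029), array([0.4886, 0.296 ])] 970
sign 61 ((448.5269775390625, 5.529715538024902), (14.375232696533203, 32.807769775390625), 3.8868250846862793)
rail ((612.0859375, 250.71316528320312), (11.476215362548828, 157.57041931152344), 1.5688741207122803)
```

View pics/p12.png

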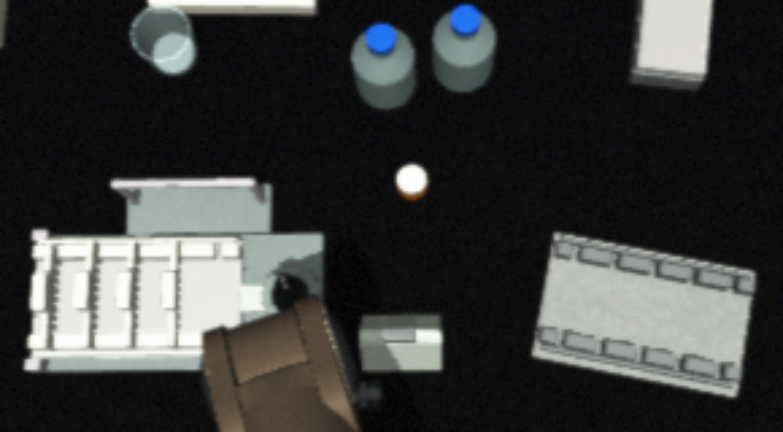

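The picture shows four combs in the tray with grip tops at crop x of about 37, 80, 123 and 168, an empty caddy, and the sign at (400,343) where it was. I'll check the tray level using the land tops.

```bash
python3 - <<'E'
from h import *
for t in ("1","8","12"):
    p,P=load("top",t);q=band(P,230,300,130,207,.062,.078);q=q[p[230:300,130:207].reshape(-1,3)[((P[230:300,130:207].reshape(-1,3)[:,2]>.062)&(P[230:300,130:207].reshape(-1,3)[:,2]<.078))].min(-1)>0]
    a=np.radians(1.25);d=q[:,:2]-[.4907,.307];x=d@[np.cos(a),np.sin(a)]
    q=q[(abs(x)>.046)&(abs(x)<.056)]
    print(t,"lands",[np.round(v,4) for v in plane(q)],len(q))
E
```

```text
1 lands [array([-0.0045,  0.002 ,  0.0686]), np.float64(0.0026), array([0.4895, 0.3055])] 418
8 lands [array([ 0.003 , -0.0033,  0.0691]), np.float64(0.0026), array([0.4925, 0.304 ])] 411
12 lands [array([-0.0034,  0.0049,  0.0679]), np.float64(0.0026), array([0.496 , 0.3149])] 350
```

Request:
carry_out(travel=[[0.0,-0.05,-0.05],[0.0,-0.1,-0.05],[0.0,-0.15,-0.05],[0.0,-0.21,-0.05],[0.0,-0.21,-0.05],[0.0,-0.21,-0.05],[0.0,-0.21,-0.05],[0.0,-0.21,-0.05],[0.0,-0.21,-0.05],[0.0,-0.21,-0.05]], turn=[[0,0,0.1],[0,0,0.2],[0,0,0.3],[0,0,0.4],[0,0,0.5],[0,0,0.6],[0,0,0.7],[0,0,0.8],[0,0,0.9],[0,0,1]])

```text
time: 42.12
position: [0.3777, -0.0003, 0.2316]
tcp_rot: [0.494, 0.87, 0.0, 0.001]
wrist_force: [0.3, -0.3, -0.6]
width: 0.401
grasp_force: 0.0
```

```bash
python3 - <<'E'
from h import *
go(.4485,.0055,.2,2.0)
p,P=get("top","13");trayc(P)
q=band(P,230,300,130,207,.062,.078)
a=np.radians(1.25);d=q[:,:2]-[.4907,.307];x=d@[np.cos(a),np.sin(a)];q=q[(abs(x)>.046)&(abs(x)<.056)]
print("lands",[np.round(v,4) for v in plane(q)],len(q))
E
```

```text
travel [-0.0781, 0.1593, 0.0793] turn [0.0009, 0.0007, 0.4808] ang 2.0 j [-0.94, -0.08, 0.79, 2.19, 0.07, 1.01, 0.35]
tray comb x,y mm [120.7 -58.2] z 0.1082 ([11.2, 158.1], 2.1)
tray comb x,y mm [-0.  -0.8] z 0.1186 ([40.3, 13.7], 2.0)
tray comb x,y mm [-2.1 91.7] z 0.1195 ([39.1, 16.1], 3.6)
tray comb x,y mm [-1.4 45.8] z 0.1187 ([38.3, 15.1], 2.0)
tray comb x,y mm [ -1.8 -48.2] z 0.1183 ([38.2, 14.7], 4.2)
tray [array([-0.0041,  0.0119,  0.038 ]), np.float64(0.0027), array([0.4883, 0.2957])] 969
lands [array([-0.0003,  0.002 ,  0.0676]), np.float64(0.0028), array([0.4908, 0.3076])] 384
```

```bash
python3 - <<'E'
from h import *
for t in ("1","8","10","13"):
    p,P=load("top",t);k=band(P,240,280,205,245,.08,.1);c,d,w=pca(k);print(t,"knob",len(k),c.round(4),np.degrees(np.arctan2(d[1],d[0])).round(1),np.round(cv2.minAreaRect((k[:,:2]*1000).astype(np.float32))[1:2],1))
    q=band(P,230,300,130,207,.062,.078);a=np.radians(1.25);d=q[:,:2]-[.4907,.307];x=d@[np.cos(a),np.sin(a)];y=d@[-np.sin(a),np.cos(a)]
    for s in(-1,1):
        print([np.round(np.median(q[(s*x>.046)&(s*x<.056)&(abs(y-yc)<.009),2]),4) for yc in (-.069,-.023,.023,.069)])
E
```

```text
1 knob 64 [0.4946 0.1317] -177.9 [[39.8 12.5]]
[np.float64(0.0698), np.float64(0.0696), np.float64(0.0681), np.float64(0.0705)]
[np.float64(0.0661), np.float64(0.0697), np.float64(0.0686), np.float64(0.0688)]
8 knob 0 [nan nan] nan [[0. 0.]]
[np.float64(0.0689), np.float64(0.0689), np.float64(0.0693), np.float64(0.0676)]
[np.float64(0.0704), np.float64(0.0695), np.float64(0.0698), np.float64(0.0689)]
10 knob 69 [0.4945 0.1319] -165.8 [[41.1 14.3]]
[np.float64(0.068), np.float64(0.0681), np.float64(0.0689), np.float64(0.0693)]
[np.float64(0.0678), np.float64(0.0681), np.float64(0.0683), np.float64(0.0684)]
13 knob 66 [0.4945 0.132 ] -157.3 [[40.4 14. ]]
[np.float64(0.0675), np.float64(0.0675), np.float64(0.0672), np.float64(0.0684)]
[np.float64(0.0681), np.float64(0.0657), np.float64(0.0675), np.float64(0.0681)]h.py:19: RuntimeWarning: Mean of empty slice.
  c=q[:,:2].mean(0);w,V=np.linalg.eigh(np.cov((q[:,:2]-c).T));return c,V[:,1],np.sqrt(w)
  ret = um.true_divide(
  avg = a.mean(axis, **keepdims_kw)
h.py:19: RuntimeWarning: Degrees of freedom <= 0 for slice
  c=q[:,:2].mean(0);w,V=np.linalg.eigh(np.cov((q[:,:2]-c).T));return c,V[:,1],np.sqrt(w)
  c *= np.true_divide(1, fact)
  c *= np.true_divide(1, fact)
```

The knob bar turned back from 2° to 23° under the insertion pushes, so the tray is about 0.011 rad low. That is still inside 0.02, and I'll recheck it. Next the sign: its grip block is at (0.4485,0.0056), 33×14 mm and about 101 mm high, matching the description.

```bash
python3 - <<'E'
from h import *
go(.4485,.0056,.14,2.3)
p,P=get("top","14");k=band(P,240,280,205,245,.08,.1);c,d,w=pca(k);print("knob",np.degrees(np.arctan2(d[1],d[0])).round(1))
m=(P[...,2]>.09)&(P[...,2]<.12)&(abs(P[...,0]-.45)<.08)&(abs(P[...,1])<.08)&(p.max(-1)<250);q=P[m]
print("sign",len(q),cv2.minAreaRect((q[:,:2]*1000).astype(np.float32)) if len(q)>4 else "")
for v,u in((167,261),(160,291)):print(P[v-5:v+6,u-5:u+6].reshape(-1,3)[np.nanargmax(P[v-5:v+6,u-5:u+6,2])].round(3))
E
```

```text
travel [-0.0768, 0.1599, 0.2292] turn [0.0009, 0.0007, 0.4689] ang 2.3 j [-0.94, -0.08, 0.79, 2.19, 0.07, 1.01, 0.34]
knob -157.7
sign 0 
[0.763 0.041 0.176]
[ 0.78  -0.056  0.176]
```

Request:
carry_out(travel=[[-0.04,0.08,0.0],[-0.077,0.16,0.0],[-0.077,0.16,0.05],[-0.077,0.16,0.1],[-0.077,0.16,0.1],[-0.077,0.16,0.1],[-0.077,0.16,0.1],[-0.077,0.16,0.1]], turn=[[0,0,0.1],[0,0,0.2],[0,0,0.3],[0,0,0.4],[0,0,0.47],[0,0,0.47],[0,0,0.47],[0,0,0.47]], jaw=0.0)

```text
time: 42.88
position: [0.4479, 0.0064, 0.1918]
tcp_rot: [0.687, 0.727, 0.0, 0.0]
wrist_force: [-0.2, 0.4, 0.3]
width: 0.505
grasp_force: 0.0
```

```bash
python3 - <<'E'
from h import *
print(sense()["dq"].round(3));go(.4485,.0056,.14,2.3);go(.4485,.0056,.082,2.3)
p,P=get("scene","15")
m=(P[...,2]>.09)&(P[...,2]<.108)&(abs(P[...,0]-.45)<.08)&(abs(P[...,1])<.08);q=P[m]
print("sign",len(q),cv2.minAreaRect((q[:,:2]*1000).astype(np.float32)) if len(q)>4 else "")
cv2.imwrite("pics/p15.png",cv2.resize(p[110:230,240:460],None,fx=3.5,fy=3.5))
E
```

```text
[ 0.002 -0.015 -0.004  0.002 -0.001  0.    -0.016]
travel [-0.0021, 0.0013, 0.1295] turn [0.0011, 0.0, 0.0151] ang 2.3 j [-0.9, 0.21, 0.9, 2.11, -0.2, 0.92, 0.17]
travel [-0.0021, 0.0011, 0.2745] turn [0.0011, 0.0, 0.0151] ang 2.3 j [-0.9, 0.21, 0.9, 2.11, -0.2, 0.92, 0.17]
sign 77 ((452.0154113769531, 6.043107986450195), (17.747802734375, 32.9770393371582), 4.083610534667969)
```

View pics/p15.png

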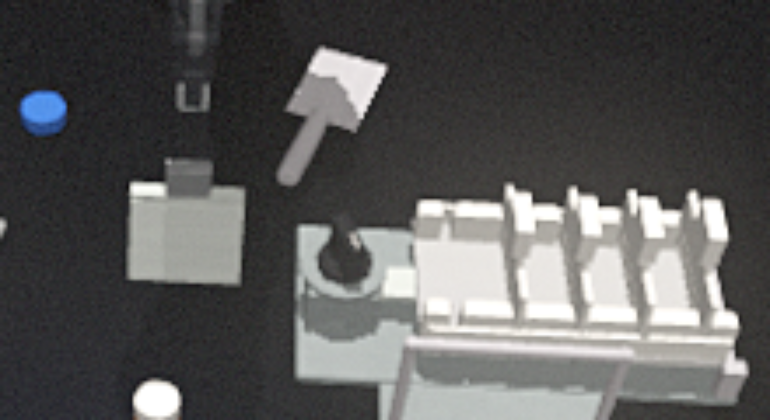

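The sign is unmoved at crop (187,232), the fingers are above its grip block at (193,95), and the four combs stand in the tray. I'll descend and grip.

Request:
carry_out(travel=[[-0.002,0.001,0.08],[-0.002,0.001,0.15],[-0.002,0.001,0.21],[-0.002,0.001,0.25],[-0.002,0.001,0.274],[-0.002,0.001,0.274],[-0.002,0.001,0.274]], turn=[[0,0,0.015],[0,0,0.015],[0,0,0.015],[0,0,0.015],[0,0,0.015],[0,0,0.015],[0,0,0.015]])

```text
time: 43.52
position: [0.448, 0.0054, 0.0822]
tcp_rot: [0.694, 0.72, 0.0, 0.0]
wrist_force: [-0.1, -0.9, 0.3]
width: 0.501
grasp_force: 0.0
```

Request:
carry_out(travel=[[0,0,0],[0,0,0],[0,0,0],[0,0,0],[0,0,0],[0,0,0],[0,0,0]], turn=[[0,0,0],[0,0,0],[0,0,0],[0,0,0],[0,0,0],[0,0,0],[0,0,0]], jaw=1, grip_force=40)

```text
time: 44.1
position: [0.4485, 0.0058, 0.0827]
tcp_rot: [0.694, 0.72, 0.001, 0.0]
wrist_force: [-1.1, 0.4, 7.1]
width: 0.16
grasp_force: 40.8
```

Request:
carry_out(travel=[[0,0,-0.05],[0,0,-0.12],[0,0,-0.2],[0,0,-0.28],[0,0,-0.36],[0,0,-0.42],[0,0,-0.42],[0,0,-0.42],[0,0,-0.42]], turn=[[0,0,0],[0,0,0],[0,0,0],[0,0,0],[0,0,0],[0,0,0],[0,0,0],[0,0,0],[0,0,0]])

```text
time: 44.85
position: [0.447, 0.0059, 0.2491]
tcp_rot: [0.694, 0.72, 0.0, -0.001]
wrist_force: [0.0, 0.1, -2.2]
width: 0.159
grasp_force: 39.7
```

```bash
python3 - <<'E'
from h import *
print(sense()["dq"].round(3));go(.50,.25,.25,1.3);go(.612,.25,.25,1.3)
E
```

```text
[ 0.011  0.028 -0.004  0.014  0.     0.    -0.001]
travel [0.6049, 0.1547, -0.0017] turn [-0.0005, -0.0009, 0.0134] ang 1.3 j [-1.0, 0.1, 0.97, 2.03, -0.1, 1.05, 0.05]
travel [0.5946, 0.4345, -0.0018] turn [-0.0005, -0.0009, 0.0134] ang 1.3 j [-1.0, 0.1, 0.97, 2.03, -0.1, 1.05, 0.05]
```

Request:
carry_out(travel=[[0.07,0.02,0],[0.15,0.05,0],[0.24,0.08,0],[0.33,0.12,0],[0.42,0.18,0],[0.5,0.24,0],[0.56,0.31,0],[0.595,0.38,0],[0.595,0.434,0],[0.595,0.434,0],[0.595,0.434,0],[0.595,0.434,0]], turn=[[0,0,0.013],[0,0,0.013],[0,0,0.013],[0,0,0.013],[0,0,0.013],[0,0,0.013],[0,0,0.013],[0,0,0.013],[0,0,0.013],[0,0,0.013],[0,0,0.013],[0,0,0.013]])

```text
time: 45.85
position: [0.6118, 0.2485, 0.2478]
tcp_rot: [0.7, 0.714, -0.002, -0.0]
wrist_force: [-1.1, -0.6, -1.1]
width: 0.156
grasp_force: 39.8
```

Request:
carry_out(travel=[[0,0,0],[0,0,0],[0,0,0],[0,0,0]], turn=[[0,0,0],[0,0,0],[0,0,0],[0,0,0]])

```text
time: 46.18
position: [0.6122, 0.2498, 0.2501]
tcp_rot: [0.699, 0.715, 0.0, -0.0]
wrist_force: [-0.5, 1.2, -0.8]
width: 0.152
grasp_force: 39.8
```

```bash
python3 - <<'E'
from h import *
print(sense()["dq"].round(3),sense()["width"]);go(.612,.25,.19,1.3)
p,P=get("top","16");k=band(P,240,280,205,245,.08,.1);c,d,w=pca(k);print("knob",np.degrees(np.arctan2(d[1],d[0])).round(1))
E
```

```text
[ 0.002  0.002 -0.001 -0.004 -0.    -0.001 -0.001] 0.15241587252329453
travel [0.0003, -0.0004, 0.1502] turn [0.0001, -0.0009, -0.0002] ang 1.3 j [-0.97, 0.56, 0.79, 1.53, -0.41, 1.23, -0.1]
knob -157.7
```

Request:
carry_out(travel=[[0,0,0.06],[0,0,0.12],[0,0,0.18],[0,0,0.23],[0,0,0.26],[0,0,0.28],[0,0,0.295],[0,0,0.305],[0,0,0.305],[0,0,0.305],[0,0,0.305]], turn=[[0,0,0],[0,0,0],[0,0,0],[0,0,0],[0,0,0],[0,0,0],[0,0,0],[0,0,0],[0,0,0],[0,0,0],[0,0,0]])

```text
time: 47.15
position: [0.6131, 0.2498, 0.1286]
tcp_rot: [0.699, 0.715, 0.001, 0.0]
wrist_force: [-0.5, 0.9, -1.6]
width: 0.157
grasp_force: 39.8
```

Request:
carry_out(travel=[[0,0,0.005],[0,0,0.008],[0,0,0.008],[0,0,0.008]], turn=[[0,0,0],[0,0,0],[0,0,0],[0,0,0]])

```text
time: 47.48
position: [0.6127, 0.2497, 0.1247]
tcp_rot: [0.699, 0.715, 0.0, 0.0]
wrist_force: [1.1, 0.3, -0.6]
width: 0.155
grasp_force: 40.0
```

```bash
python3 - <<'E'
from h import *
print(sense()["dq"].round(3),sense()["ft_torque"]);go(.612,.25,.1247,1.3)
p,P=get("scene","17")
cv2.imwrite("pics/p17.png",cv2.resize(p[110:260,320:460],None,fx=4,fy=4))
E
```

```text
[-0.003  0.001  0.002  0.    -0.001  0.     0.002] [-0.00118295 -0.04739355 -0.02970955]
travel [0.0008, -0.0017, -0.0001] turn [0.0003, -0.0002, -0.0004] ang 1.3 j [-0.92, 0.68, 0.71, 1.65, -0.5, 1.01, -0.02]
```

View pics/p17.png

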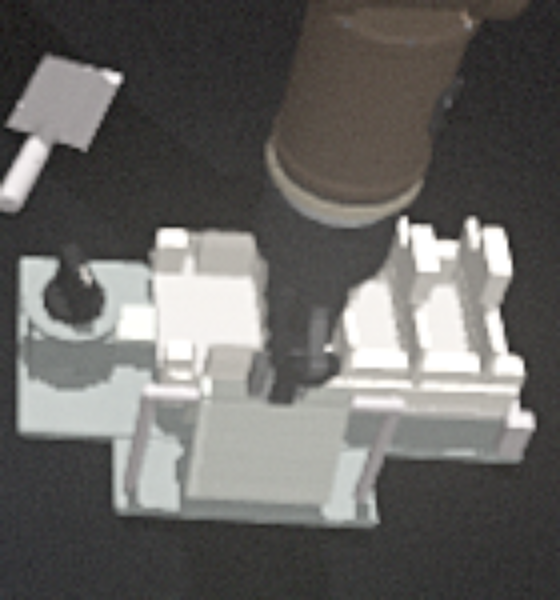

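The sign panel (crop x 190-350, y 400-500) hangs in front of the rail, centred between the posts at about x 140 and 370. I'll lower it slightly to contact, then release.

Request:
carry_out(travel=[[0,0,0.003],[0,0,0.005],[0,0,0.005],[0,0,0.005]], turn=[[0,0,0],[0,0,0],[0,0,0],[0,0,0]])

```text
time: 47.87
position: [0.6128, 0.2497, 0.1245]
tcp_rot: [0.699, 0.715, 0.001, -0.0]
wrist_force: [-5.9, -1.0, 13.6]
width: 0.155
grasp_force: 42.1
```

Request:
carry_out(travel=[[0,0,0],[0,0,0],[0,0,0],[0,0,0],[0,0,0]], turn=[[0,0,0],[0,0,0],[0,0,0],[0,0,0],[0,0,0]], jaw=0.1)

```text
time: 48.28
position: [0.6125, 0.2496, 0.1223]
tcp_rot: [0.699, 0.715, -0.0, -0.0]
wrist_force: [-0.1, -1.0, -0.5]
width: 0.453
grasp_force: 0.0
```

Request:
carry_out(travel=[[0,0,-0.05],[0,0,-0.12],[0,0,-0.2],[0,0,-0.28],[0,0,-0.36],[-0.1,-0.08,-0.36],[-0.2,-0.16,-0.36],[-0.3,-0.24,-0.36],[-0.4,-0.32,-0.36],[-0.5,-0.4,-0.36],[-0.5,-0.4,-0.36],[-0.5,-0.4,-0.36]], turn=[[0,0,0],[0,0,0],[0,0,0],[0,0,0],[0,0,0],[0,0,0],[0,0,0],[0,0,0],[0,0,0],[0,0,0],[0,0,0],[0,0,0]])

```text
time: 49.28
position: [0.4532, 0.04, 0.2661]
tcp_rot: [0.702, 0.712, -0.0, -0.002]
wrist_force: [-0.3, 0.4, -0.6]
width: 0.448
grasp_force: 0.0
```

```bash
python3 - <<'E'
from h import *
s=sense();print(s["position"],s["joints"].round(2))
p,P=get("top","18");k=band(P,240,280,205,245,.08,.1);c,d,w=pca(k) if len(k)>5 else (0,[1,0],0);print("knob",len(k),np.degrees(np.arctan2(d[1],d[0])).round(1))
trayc(P)
q=band(P,190,240,150,230,.125,.16);print("sign block",len(q),cv2.minAreaRect((q[:,:2]*1000).astype(np.float32)),np.median(q[:,2]))
sp,S=get("scene","18")
a=cv2.resize(p[190:300,120:260],None,fx=3,fy=3);b=cv2.resize(sp[120:260,320:460],(330,330));cv2.imwrite("pics/p18.png",np.hstack([a,b]))
E
```

```text
[0.45316377 0.03999169 0.26605741] [-1.06  0.1   0.96  1.99 -0.09  1.1  -0.05]
knob 0 0.0
tray comb x,y mm [116.6 -60. ] z 0.1103 ([20.9, 158.1], 1.8)
tray comb x,y mm [-0.  -0.8] z 0.1189 ([40.1, 14.7], 2.3)
tray comb x,y mm [-1.9 92.2] z 0.1195 ([40.2, 15.6], 1.7)
tray comb x,y mm [-1.8 45.6] z 0.1188 ([38.5, 15.7], 4.5)
tray comb x,y mm [ -0.9 -47.1] z 0.1183 ([39.9, 14.3], 2.9)
tray [array([0.0022, 0.0115, 0.0382]), np.float64(0.0028), array([0.4882, 0.295 ])] 962
sign block 76 ((611.0137329101562, 250.1011505126953), (14.250457763671875, 35.944236755371094), 1.8277722597122192) 0.14178961180807836
```

View pics/p18.png

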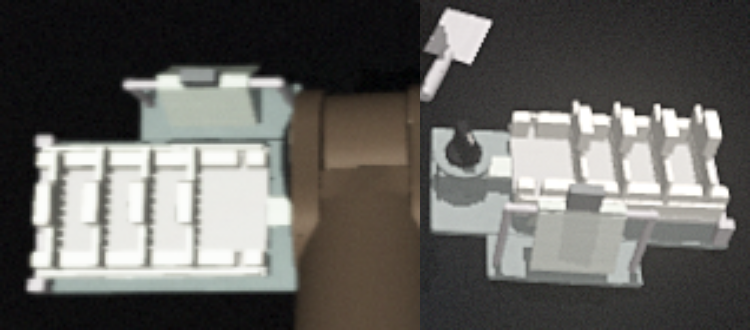

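The sign's block sits at (0.611,0.250) with its top at about 0.142 m, astride the rail and between the posts. The four combs sit at tray x within 2 mm, all at seated height. The tray slope is about 0.0115 rad, inside 0.02, and the gripper is clear, so I'm handing in.

```bash
python3 -c "
from cell import *
print(job_done())"
```

```text
the job is handed in; nothing more can be done
None
```

I handed the job in (no verdict came back): all four combs are seated in the tray, the sign hangs astride the middle of the rail and both bottles were left untouched, but pushing the combs home turned the screw back a little, so the tray ends about 0.011 rad off level, inside the 0.02 limit.

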